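# Shim up the pressure plate under the hold-down arm

### The arm

A 6-joint arm with a two-finger parallel gripper is mounted at the origin on the work surface. World frame = base frame: x ahead of the robot, y to its left, z up, the work surface at z = 0. Lengths are in m, angles in rad, forces in N, time in s.
With the tool pointing down it reaches from about 0.3 to 0.825 m from the base axis. Payload 5.4 kg.
Tool frame: the origin (TCP) lies midway between the tips of the shut fingers; the grasp point (between the pads) lies 19 mm behind it; z points along the fingers, x is the direction in which the jaws open and shut, and the axes are right-handed (so a half turn about z gives the same grasp; the last joint's range is limited). The gripper opens to 92 mm and grips with 3 to 60 N. Pads are 20 mm wide; open, the fingers measure 128 mm over their backs; the gripper's body (75 mm by 189 mm) begins 69 mm behind the grasp point.
Start: joints at [-1.498, 0.158, 1.597, -0, 1.386, -0.21], TCP at [0.16, -0.552, 0.187] pointing down, gripper open.
Joint ranges: [-2.91, 2.91], [-0.94, 2.29], [0.18, 2.7], [-1.29, 4.43], [0.17, 2.64], [-3, 3]. Speed limits (rad/s): [2.57, 2.57, 3.14, 3.14, 3.14, 3.14].

### API

Orientations are given as a rotation vector (axis times angle).
In Python, from workcell import bot, grab_frame, calibration gives the robot as it stands.
- The arm moves only by the tool apply_moves, never from a script. Its arguments are lists of equal length, an entry for each row: "hand": the opening, from 0 (shut) to 1 (fully open); "travel": the shift along the world's x, y, z in m, a list of three; "rotation": the turn, a rotation vector about the world's x, y, z in rad, a list of three. In form: {"hand": [hand, ...], "travel": [[tx, ty, tz], ...], "rotation": [[rx, ry, rz], ...]}. A call has 1 to 10 rows; each row is the pose to reach, as a shift and turn from the pose commanded when the call began; what a row does not reach only later rows make up. A row lasts 1/10 s, in which the tool goes at most 50 mm and 8.59 degrees, less where a joint would pass 70% of its speed; a pose out of reach is approached as far as the arm can. A call with a gripper value outside its range is refused whole. The fingers move at their own pace and stop on an object; the grip force is fixed at half the most. Time passes only in rows, so rows that repeat a pose let the fingers close. It gives the time, the measured TCP pose, the force and the opening at its end, in the units of the state.
- bot.state(): the state, without advancing time (a new reading comes with each control period).
- grab_frame(name): name is "side" or "top"; returns the picture (400x640x3 uint8, red, green, blue); there is no depth.
- calibration(name): a dict with "fovy" (degrees; the focal length in pixels is half the picture's height over the tangent of half this angle, whatever the lens; pixels are square), "cx", "cy" (the principal point, pixels), "R" (3x3) and "t" (3): a world point X has camera coordinates R X + t. Camera axes: x right, y down, z forward; pixel columns grow to the right and rows downward; lengths in m; the calibration is good to about 2 mm. A picture is of the moment at which its call begins. calibration takes no time and is no camera call.
- bot.finish_job(): hands the job in, once; it reports no verdict.
The state is a dict: "time": time; "q": joint angles; "qd": joint speeds; "effort": joint torques, N m; "ee_pos": TCP position; "eef_rot": TCP orientation; "wrist_force": force on the tool from outside, world axes, zero at the start; "ft_torque": the same for the moment, N m; "gripper_width": finger opening in m.
Only numpy, scipy, OpenCV 4.12 (cv2) and the standard library are available. Lean on these libraries where they do the work, as an engineer would, in place of code of your own. Each camera call takes 0.05 s, during which the arm holds its last target. There are 200 camera calls.

### The job

Raise the pressure plate of the clamping fixture for taller cups: swing the hold-down arm back if it is down on the plate, lift the plate off its pedestal and set it down flat on the blue board for the time being. Stack all the white keyed spacers that lie on the table on the pedestal, each with its lugs fully home in the notches below, then put the plate on top, keyed the same way and fully home, and swing the hold-down arm over so that its pad rests on the plate. Leave the other things on the bench where they are.

Things in the scene. Friction and masses are not known exactly. Their poses are not given: they have to be found in the camera images.
- fixture: Clamping fixture, fixed to the table: aluminium base 130 mm (x) by 240 mm (y), 12 mm thick, with a narrow steel pedestal and, 105 mm from the pedestal's axis towards +y, two dark bracket cheeks 147 mm high that carry the hold-down arm. Origin: on the table under the pedestal's axis; z up; y points from the pedestal to the hinge.
- nest (a point): Centre of the pedestal's top face, 50 mm above the table, axes as the fixture's. Top 44 mm (x) by 64 mm (y), with 9 mm deep notches open at the y ends, inner walls 21.5 mm from centre: 21 mm wide at +y, 11 mm at -y. A part seated here has its origin 7 mm below this point; one on k spacers, 18 k mm higher. All seated parts have +y the same way.
- plate: Steel pressure plate, 0.3 kg, at first seated on the pedestal. Origin: centre of the underside, at the bottom of the two lugs. Lugs 7 mm high, 23 to 31 mm from centre along y, with tapered feet: 18 mm wide at +y, 8 mm at -y; 1.5 mm play in the notches. Slab z 7-19 mm, 50 (x) by 64 (y) mm, to grip across x; rib on top 20 by 54 mm, up to z 25 mm; no notches.
- board: Blue plastic board fixed to the table, 130 mm (x) by 120 mm (y), 6 mm thick, kept clear to set the plate on. Origin: centre of its underside.
- holdarm (a joint): Hold-down arm's hinge, rad: 0 with the arm level over the pedestal, growing as it swings up and back to its stop at 1.95. No spring: its weight (0.25 kg) tips it down onto the pedestal's load below about 1.5, back to the stop above; damped. Reads about -0.4 on the plate alone, -0.1 to 0.35 on plate and 2 to 4 spacers. At first down, open, or still falling to one of these for 2 s.
- hinge_axis (a point): Hinge axis of the hold-down arm (along the fixture's x), 130 mm above the table, at y = 105 mm of the fixture. The arm is a flat steel bar 18 mm wide, 10 mm thick, 185 mm long, pointing to the fixture's -y at joint 0, with a round rubber pad under it, 105 mm from the hinge, its lowest point 20 mm below the bar's middle.
- handle (a point): Middle of the black cross bar at the end of the hold-down arm, 185 mm from the hinge: round, 12 mm thick, 132 mm long, parallel to the hinge axis; it reaches out on both sides of the arm, and can be pinched from above and turns in the grip.
- handle_far (a point): Grip point on the cross bar, 42 mm from its middle towards the fixture's +x, clear of the arm and the plate.
- handle_near (a point): Grip point on the cross bar, 42 mm from its middle towards the fixture's -x.
- spacer1: White plastic keyed spacer, one of 2 to 4 alike (None if absent), 85 g, right way up on the table. Origin: centre of the underside, at the bottom of its two 7 mm high lugs. Lower layer z 7-16 mm: 50 (x) by 64 (y) mm, the rim to grip across x. Upper layer z 16-25 mm: 44 by 64 mm, notched at both y ends as the nest is. Lugs as the plate's. It stacks one way round only, pitch 18 mm.
- spacer2: White plastic keyed spacer exactly like spacer1 (None if absent).
- spacer3: White plastic keyed spacer exactly like spacer1 (None if absent).
- spacer4: White plastic keyed spacer exactly like spacer1 (None if absent).
- jar: Bystander, leave alone: small amber jar with a white lid, 32 mm across, 50 mm high. Origin: centre of its underside.
- cup1: Bystander, leave alone: paper cup, 72 mm across, 55 mm high. Origin: centre of its underside.
- cup2: Bystander, leave alone: paper cup, 72 mm across, 55 mm high. Origin: centre of its underside.
- tape: Bystander, leave alone: roll of tape lying flat, 90 mm across, 24 mm high. Origin: centre of its underside.
- nut: Bystander, leave alone: flanged steel collar, 44 mm across, 35 mm high. Origin: centre of its underside.
- reel: Bystander, leave alone: white film reel lying flat, 90 mm across, 34 mm high. Origin: centre of its underside.
- wrench: Bystander, leave alone: open-ended steel wrench, 160 mm long, lying along its x. Origin: centre of its underside.
There are look-alikes about, which are no part of the job. Leave any black or green look-alike of the spacer3 alone.

How it is judged:
By the outcome, as a careful person would: the job done as asked, in the order asked, and still so for the second after the job is handed in, with the robot touching nothing.
Of spacer1, spacer2, spacer3, spacer4 only 2 to 4 are there at a start; the rules pass over those that are not, and their reading is None.
At some moment in a run one of spacer1, spacer2, spacer3, spacer4 may be knocked a few centimetres aside while the robot is not near it.
It also fails if it takes over 210 s, if anything falls off the work surface, if the arm or the gripper's body presses on something with over 40 N, if the wrist force passes 120 N, or if a joint passes its speed limit or range.

## Working session

There is one attempt and no reset: what is moved stays moved. The work goes in short steps, Python scripts to look and compute and a tool call to move; the robot and the scene stay as the last step left them, time stands still between calls to the robot, and variables do not carry over. Pictures are saved under pics/ and viewed, about 12 in all and at most 16, crops included, and the job is handed in when it is done.

Besides the shell and the picture viewer there is one more tool, called after ">>>" by a JSON object that holds its "api" and its "payload". apply_moves: Moves the arm, as the interface text tells. Its arguments: {"type":"object","properties":{"hand":{"type":"array"},"travel":{"type":"array"},"rotation":{"type":"array"}},"required":["hand","travel","rotation"]}

```bash
ls; mkdir -p pics
python3 - <<'E'
from workcell import bot, grab_frame, calibration
import cv2
s=bot.state();print(s)
for n in("side","top"):
    c=calibration(n);print(n,c)
    cv2.imwrite(f"pics/{n}0.png",grab_frame(n)[:,:,::-1])
E
```

```text
pics
{'time': 0.0, 'q': array([-1.49809461e+00,  1.59056247e-01,  1.59823338e+00, -2.36617800e-05,
        1.38616827e+00, -2.10096766e-01]), 'qd': array([-0.00050809, -0.00074335, -0.00204011,  0.00048682, -0.00096863,
       -0.000278  ]), 'effort': array([ 6.01195934e-04, -3.85574305e+01, -3.22104156e+01,  7.01701152e-02,
        3.79681145e-02, -1.66091640e-04]), 'ee_pos': array([ 0.16037387, -0.55148161,  0.18621434]), 'eef_rot': array([-2.51122664e+00,  1.88536545e+00,  1.95134693e-03]), 'wrist_force': array([ 0.55224046,  0.72609298, -0.04011266]), 'ft_torque': array([ 0.02312878, -0.03234122, -0.00654107]), 'gripper_width': 0.0919149615836498}
side {'fovy': 46.98536480415711, 'cx': 313.2850538363994, 'cy': 210.72472974570542, 'R': array([[ 0.99930745, -0.02987481,  0.02218357],
       [-0.00165605, -0.63128149, -0.77555202],
       [ 0.03717355,  0.77497818, -0.63089377]]), 't': array([-0.53152202,  0.04908456,  1.28726412])}
top {'fovy': 57.350134299000004, 'cx': 314.1760686667551, 'cy': 197.153529216512, 'R': array([[-0.00754263, -0.99995829, -0.00514975],
       [-0.99033427,  0.0081831 , -0.1384596 ],
       [ 0.13849597,  0.00405562, -0.99035469]]), 't': array([-0.07073941,  0.52445431,  0.96141318])}
```

View pics/top0.png

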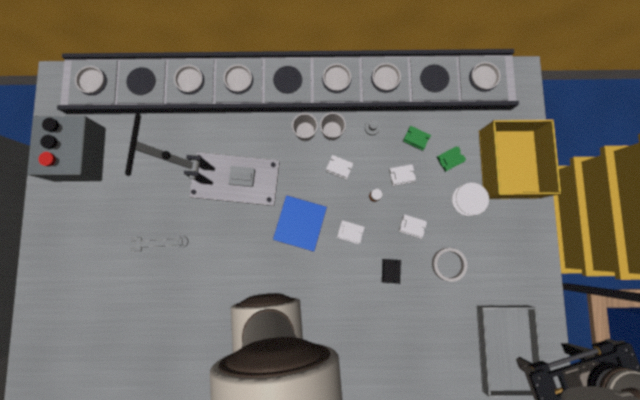

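View pics/side0.png

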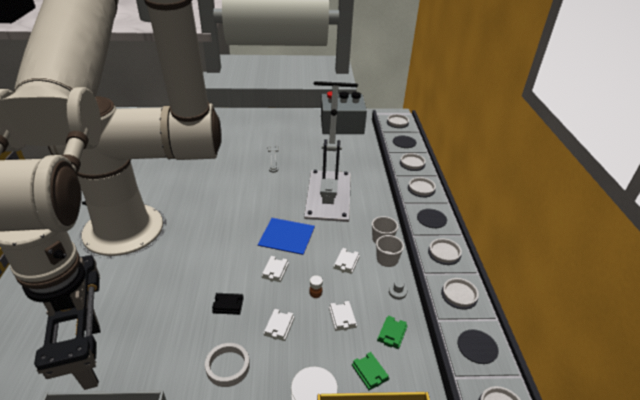

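Top view: four white spacers at about (340,167), (402,175), (351,232) and (413,226). The look-alikes are black (391,271) and green (417,138), (451,158). The plate is on the pedestal at (242,176), the blue board is at (300,223), and the hold-down arm is up, with its handle at (132,145). I'll rectify and measure.

```bash
cat > h.py <<'E'
import numpy as np, cv2
from workcell import bot, grab_frame, calibration
C={n:calibration(n) for n in("side","top")}
def K(n):
    c=C[n];f=200/np.tan(np.radians(c["fovy"]/2));return np.array([[f,0,c["cx"]],[0,f,c["cy"]],[0,0,1]])
def proj(n,P):
    c=C[n];p=(np.atleast_2d(P)@np.array(c["R"]).T+c["t"])@K(n).T;return p[:,:2]/p[:,2:]
def ray(n,uv,z):
    c=C[n];R=np.array(c["R"]);uv=np.atleast_2d(uv).astype(float)
    d=np.c_[uv,np.ones(len(uv))]@np.linalg.inv(K(n)).T@R;o=-R.T@c["t"]
    return o+d*((z-o[2])/d[:,2])[:,None]
def tri(ut,us):
    P=[K(n)@np.c_[C[n]["R"],C[n]["t"]] for n in("top","side")]
    X=cv2.triangulatePoints(P[0],P[1],np.array(ut,float).reshape(2,1),np.array(us,float).reshape(2,1))[:,0];return X[:3]/X[3]
def rect(n,im,z,x0,x1,y0,y1,s=1.0):
    # bird view: col = (y1-y)/s mm, row=(x1-x)/s mm
    w=int((y1-y0)*1000/s);h=int((x1-x0)*1000/s)
    W=np.array([[x1,y1,z],[x1,y0,z],[x0,y0,z],[x0,y1,z]])
    return cv2.warpPerspective(im,cv2.getPerspectiveTransform(proj(n,W).astype(np.float32),np.float32([[0,0],[w,0],[w,h],[0,h]])),(w,h),flags=cv2.INTER_CUBIC)
def state():
    s=bot.state();R=cv2.Rodrigues(s["eef_rot"])[0]
    return s,R
E
python3 - <<'E'
from h import *
im={n:grab_frame(n) for n in C}
for n in C: cv2.imwrite(f"pics/{n}1.png",im[n][:,:,::-1])
t=im["top"];hsv=cv2.cvtColor(t,cv2.COLOR_RGB2HSV)
def blobs(m,z,a0,a1):
    for c in cv2.findContours(m,cv2.RETR_EXTERNAL,cv2.CHAIN_APPROX_NONE)[0]:
        a=cv2.contourArea(c)
        if a0<a<a1:
            p=ray("top",c[:,0],z)[:,:2]*1000;r=cv2.minAreaRect(p.astype(np.float32))
            print(np.round(c[:,0].mean(0)),a,np.round(r[0],1),np.round(r[1],1),round(r[2],1),bot.state()["time"])
print("white");w=cv2.inRange(hsv,(0,0,205),(180,40,255));w[:120]=0;w[:,:300]=0;blobs(w,.023,150,900)
print("blue");b=cv2.inRange(hsv,(105,150,100),(125,255,255));b[:,:250]=0;b[:, 330:]=0;blobs(b,.006,500,5000)
a=rect("top",t,.025,.3,.62,-.32,.0,.8);b2=rect("side",im["side"],.025,.3,.62,-.32,.0,.8)
cv2.imwrite("pics/r1.png",np.hstack([a,b2])[:,:,::-1])
print(ray("top",[[242,176]],.068),ray("top",[[193,190],[203,157],[278,160],[272,202]],.012))
E
```

```text
white
blue
[300. 223.] 1757.0 [457.  -33.4] [114.8 124.7] 73.5 0.2
[[0.57795846 0.11691251 0.068     ]] [[0.55037045 0.26531608 0.012     ]
 [0.64517695 0.24048163 0.012     ]
 [0.63455971 0.02705248 0.012     ]
 [0.51458806 0.0430724  0.012     ]]
```

View pics/r1.png

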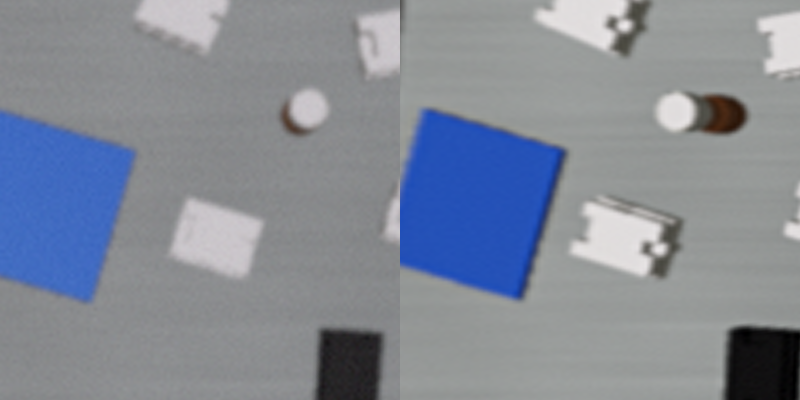

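The rectified view shows board and spacer notches clearly, but the region was set too low and cuts off spacers. I'll widen it and add the fixture.

```bash
cat >> h.py <<'E'
def spacers(im,n,z=.025,pr=True):
    g=im.min(2).copy();m=cv2.inRange(g,185 if n=="side" else 165,255);out=[]
    for c in cv2.findContours(m,cv2.RETR_EXTERNAL,cv2.CHAIN_APPROX_NONE)[0]:
        p=ray(n,c[:,0],z)[:,:2]*1000;r=cv2.minAreaRect(p.astype(np.float32))
        if 38<min(r[1])<70 and max(r[1])<85 and 200<r[0][0]<680 and -420<r[0][1]<0 :
            out.append(r)
            if pr:print(n,np.round(c[:,0].mean(0)),np.round(r[0],1),np.round(r[1],1),round(r[2],1))
    return out
E
python3 - <<'E'
from h import *
im={n:grab_frame(n) for n in C}
for n in C:spacers(im[n],n)
A=np.hstack([rect(n,im[n],.025,.4,.67,-.38,-.02,.9) for n in("top","side")])
B=np.hstack([rect(n,im[n],.068,.47,.69,0.02,.30,.7) for n in("top","side")])
cv2.imwrite("pics/r2.png",np.vstack([A,B])[:,:,::-1])
print(A.shape,B.shape)
E
```

```text
side [278. 323.] [ 442.8 -346.1] [69.1 43.3] 71.6
side [343. 314.] [ 589.3 -323.7] [43.8 69.3] 9.5
side [274. 267.] [ 428.  -175.9] [71.3 42.8] 72.7
side [346. 258.] [ 612.6 -144.8] [63.5 44.2] 66.9
top [350. 232.] [ 429.5 -172.6] [65. 50.] 71.2
top [413. 226.] [ 444.1 -343. ] [65.3 48.8] 70.8
top [402. 174.] [ 587.6 -320.9] [49.5 65.9] 9.1
top [339. 166.] [ 613.4 -145.9] [65.6 45.6] 67.1Traceback (most recent call last):
  File "<stdin>", line 6, in <module>
    return _nx.concatenate(arrs, 0, dtype=dtype, casting=casting)
           ~~~~~~~~~~~~~~~^^^^^^^^^^^^^^^^^^^^^^^^^^^^^^^^^^^^^^^
ValueError: all the input array dimensions except for the concatenation axis must match exactly, but along dimension 1, the array at index 0 has size 800 and the array at index 1 has size 798
```

Run:
```python
from h import *
im={n:grab_frame(n) for n in C}
A=np.hstack([rect(n,im[n],.025,.4,.67,-.38,-.02,.9) for n in("top","side")])
B=np.hstack([rect(n,im[n],.068,.47,.69,0.02,.30,.7) for n in("top","side")])
B=cv2.copyMakeBorder(B,0,0,0,2,0)
cv2.imwrite("pics/r2.png",np.vstack([A,B])[:,:,::-1])
```

```text
(no output)
```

View pics/r2.png

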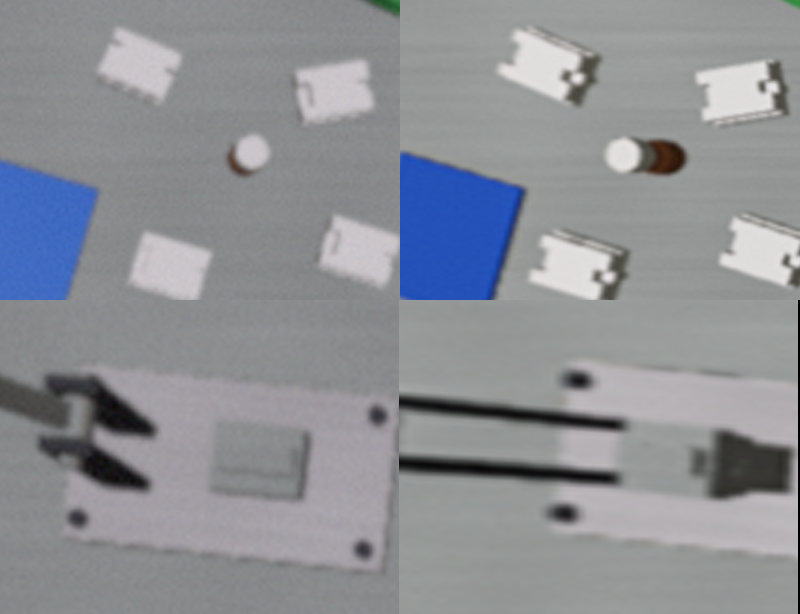

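Run:
```python
from h import *
im={n:grab_frame(n) for n in C}
print(bot.state()["time"])
S=[(.429,-.173),(.444,-.343),(.588,-.321),(.613,-.146)]
f=lambda n:np.hstack([rect(n,im[n],.025,x-.04,x+.04,y-.05,y+.05,.5) for x,y in S])
r=[rect(n,im[n],.062,.53,.62,.05,.19,.35)for n in("top","side")]
r=np.hstack(r);r=r[:, :800]
A=np.vstack([f("top"),f("side"),cv2.copyMakeBorder(r,0,0,0,800-r.shape[1],cv2.BORDER_CONSTANT)])
cv2.imwrite("pics/r3.png",A[:,:,::-1]);print(A.shape)
# base: warm tint mask
t=im["top"].astype(int)
d=cv2.GaussianBlur((t[:,:,0]-t[:,:,1]).astype(np.float32),(3,3),0)
print("tint table",d[230:260,60:120].mean(),"base",d[185:195,222:226].mean())
m=((d>d[230:260,60:120].mean()/2+d[185:195,222:226].mean()/2)*255).astype(np.uint8)
q=np.zeros_like(m);q[145:212,180:290]=m[145:212,180:290]
q=cv2.morphologyEx(q,cv2.MORPH_OPEN,np.ones((3,3)))
c=np.vstack([c for c in cv2.findContours(q,0,1)[0] if cv2.contourArea(c)>30])
R=cv2.minAreaRect((ray("top",c[:,0],.012)[:,:2]*1000).astype(np.float32));print(R)
```

```text
0.5Traceback (most recent call last):
  File "<stdin>", line 8, in <module>
  File "<stdin>", line 5, in <lambda>
    return _nx.concatenate(arrs, 1, dtype=dtype, casting=casting)
           ~~~~~~~~~~~~~~~^^^^^^^^^^^^^^^^^^^^^^^^^^^^^^^^^^^^^^^
ValueError: all the input array dimensions except for the concatenation axis must match exactly, but along dimension 0, the array at index 0 has size 159 and the array at index 2 has size 160
```

Rounding bug in the tile sizes; fixing it.

```bash
sed -i 's/w=int((y1-y0)\*1000\/s);h=int((x1-x0)\*1000\/s)/w=round((y1-y0)*1000\/s);h=round((x1-x0)*1000\/s)/' h.py
python3 - <<'E'
from h import *
im={n:grab_frame(n) for n in C}
S=[(.429,-.173),(.444,-.343),(.588,-.321),(.613,-.146)]
f=lambda n:np.hstack([rect(n,im[n],.025,x-.04,x+.04,y-.05,y+.05,.5) for x,y in S])
r=np.hstack([rect(n,im[n],.062,.53,.62,.05,.19,.35)for n in("top","side")])
A=np.vstack([f("top"),f("side"),r[:,:800]])
cv2.imwrite("pics/r3.png",A[:,:,::-1])
t=im["top"].astype(int)
d=cv2.GaussianBlur((t[:,:,0]-t[:,:,1]).astype(np.float32),(3,3),0)
a,b=d[230:260,60:120].mean(),d[185:195,222:226].mean();print(a,b)
m=((d>(a+b)/2)*255).astype(np.uint8)
q=np.zeros_like(m);q[145:212,180:290]=m[145:212,180:290]
q=cv2.morphologyEx(q,cv2.MORPH_OPEN,np.ones((3,3)))
c=np.vstack([c for c in cv2.findContours(q,0,1)[0] if cv2.contourArea(c)>30])
print(cv2.minAreaRect((ray("top",c[:,0],.012)[:,:2]*1000).astype(np.float32)))
E
```

```text
-1.6501737 4.225
((583.217529296875, 150.2772979736328), (240.50782775878906, 131.85931396484375), 83.98149108886719)
```

View pics/r3.png

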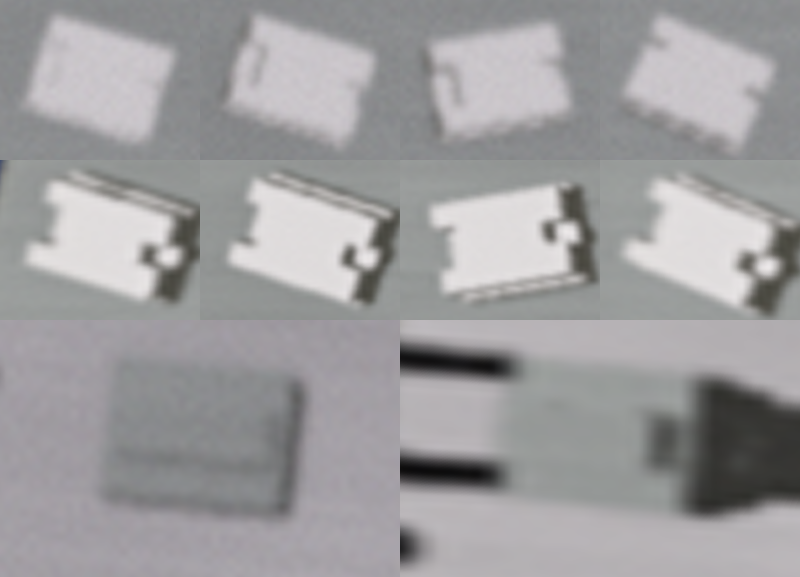

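All four spacers have their wide notch towards world +y and the narrow one towards -y, and all four are white. The black and green look-alikes are elsewhere. The base rectangle measures 240.5×131.9 mm (should be 240×130). That puts the pedestal at about (0.580, 0.120) with yaw -6.0°. Now moving above the plate.

>>> {"api": "apply_moves", "payload": {"hand": [1,1,1,1,1,1,1,1,1,1], "travel": [[0.21,0.336,0.03],[0.21,0.336,0.03],[0.21,0.336,0.03],[0.21,0.336,0.03],[0.21,0.336,0.03],[0.21,0.336,0.03],[0.21,0.336,0.03],[0.21,0.336,0.03],[0.21,0.336,0.03],[0.21,0.336,0.03]], "rotation": [[0,0,1.183],[0,0,1.183],[0,0,1.183],[0,0,1.183],[0,0,1.183],[0,0,1.183],[0,0,1.183],[0,0,1.183],[0,0,1.183],[0,0,1.183]]}}

```text
time: 1.6
ee_pos: [0.3707, -0.2158, 0.2174]
eef_rot: [3.136, -0.162, 0.0]
wrist_force: [0.2, -0.6, -0.2]
gripper_width: 0.0917
```

>>> {"api": "apply_moves", "payload": {"hand": [1,1,1,1,1,1,1,1,1,1], "travel": [[0.209,0.336,-0.06],[0.209,0.336,-0.06],[0.209,0.336,-0.06],[0.209,0.336,-0.06],[0.209,0.336,-0.06],[0.209,0.336,-0.06],[0.209,0.336,-0.06],[0.209,0.336,-0.06],[0.209,0.336,-0.097],[0.209,0.336,-0.097]], "rotation": [[0,0,0],[0,0,0],[0,0,0],[0,0,0],[0,0,0],[0,0,0],[0,0,0],[0,0,0],[0,0,0],[0,0,0]]}}

```text
time: 2.6
ee_pos: [0.5762, 0.1186, 0.1145]
eef_rot: [3.136, -0.167, -0.016]
wrist_force: [-1.0, -0.6, 0.0]
gripper_width: 0.0917
```

```bash
cat >> h.py <<'E'
def snap(k,boxes):
    """boxes: list of (cam,x0,y0,x1,y1,scale) crops, saved side by side"""
    im={n:grab_frame(n) for n in {b[0] for b in boxes}}
    T=[cv2.resize(im[n][b:d,a:c],None,fx=s,fy=s,interpolation=cv2.INTER_CUBIC) for n,a,b,c,d,s in boxes]
    h=max(t.shape[0] for t in T)
    A=np.hstack([cv2.copyMakeBorder(t,0,h-t.shape[0],0,0,cv2.BORDER_CONSTANT) for t in T])
    cv2.imwrite(f"pics/{k}.png",A[:,:,::-1]);return im
E
python3 - <<'E'
from h import *
im=snap("g1",[("top",110,90,310,270,2),("side",230,60,430,260,2)])
s,R=state();print(s["time"],s["ee_pos"],R.round(4).tolist())
E
```

```text
2.7 [0.57879115 0.11784626 0.11947412] [[0.9942, -0.1078, -0.0029], [-0.1078, -0.9942, -0.0004], [-0.0028, 0.0007, -1.0]]
```

View pics/g1.png

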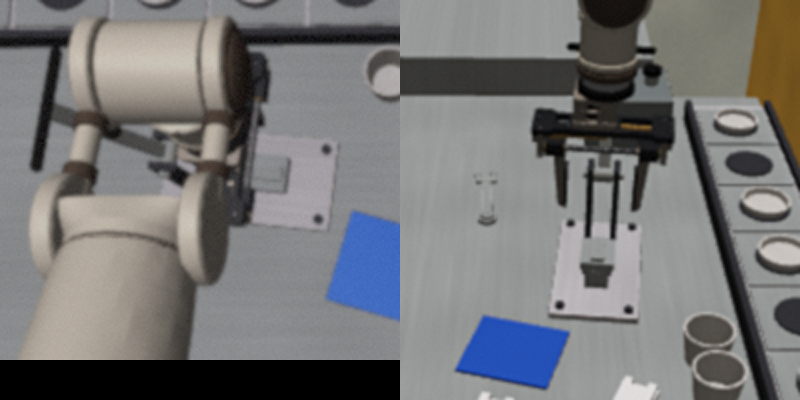

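The hold-down arm is already back at its stop, with the handle at the left of the top crop. The gripper is centred over the plate. Descending and gripping.

>>> {"api": "apply_moves", "payload": {"hand": [1,1,1,1,0.3,0.3,0.3,0.3,0.3,0.3], "travel": [[0,0,-0.03],[0,0,-0.06],[0,0,-0.073],[0,0,-0.073],[0,0,-0.073],[0,0,-0.073],[0,0,-0.073],[0,0,-0.073],[0,0,-0.073],[0,0,-0.073]], "rotation": [[0,0,0],[0,0,0],[0,0,0],[0,0,0],[0,0,0],[0,0,0],[0,0,0],[0,0,0],[0,0,0],[0,0,0]]}}

```text
time: 3.7
ee_pos: [0.5795, 0.1199, 0.0474]
eef_rot: [-3.137, 0.165, -0.0]
wrist_force: [0.5, -0.6, 0.4]
gripper_width: 0.046
```

>>> {"api": "apply_moves", "payload": {"hand": [0.3,0.3,0.3,0.3,0.3,0.3], "travel": [[0,0,0],[0,0,0],[0,0,0],[0,0,0],[0,0,0],[0,0,0]], "rotation": [[0,0,0],[0,0,0],[0,0,0],[0,0,0],[0,0,0],[0,0,0]]}}

```text
time: 4.3
ee_pos: [0.5794, 0.1198, 0.0472]
eef_rot: [3.137, -0.165, -0.0]
wrist_force: [-0.3, 0.1, 0.0]
gripper_width: 0.0275
```

Closed to 27.5 mm without contact, which is wrong. Looking.

Run:
```python
from h import *
im=snap("g2",[("top",150,120,290,220,2.8),("side",270,120,390,240,3.3)])
print(proj("top",[[.5795,.12,.047],[.58,.12,.068]]),proj("side",[[.5795,.12,.047],[.58,.12,.068]]))
```

```text
[[242.42555296 176.96320108]
 [240.85799614 175.2574899 ]] [[328.38659014 189.23657527]
 [328.86053579 183.51246927]]
```

View pics/g2.png

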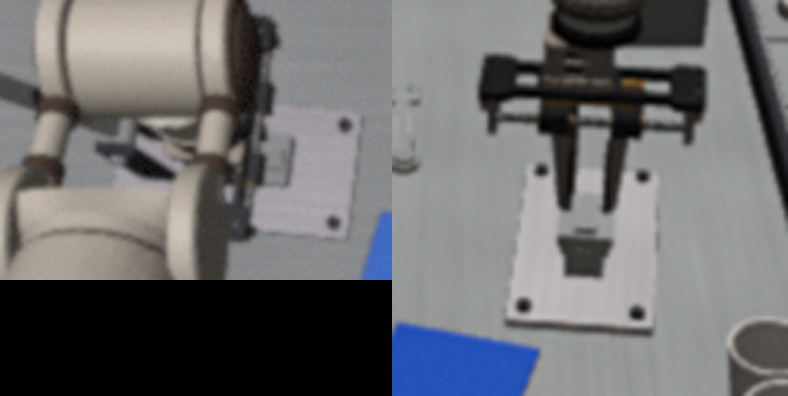

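Run:
```python
from h import *
print("g1 tcp",proj("side",[[.5788,.1178,.1195],[.5788,.1178,.1385]]), "seen ~ (330,163)")
print("plate slab far/near edges",proj("side",[[.583,.152,.062],[.577,.088,.062],[.577,.088,.043]]))
im=grab_frame("side");c=cv2.resize(im[140:220,290:370],None,fx=7,fy=7,interpolation=cv2.INTER_CUBIC)
cv2.imwrite("pics/g3.png",c[:,:,::-1])
```

```text
g1 tcp [[329.2662632  169.418658  ]
 [329.55993821 163.87634217]] seen ~ (330,163)
plate slab far/near edges [[329.17139244 178.91801407]
 [328.35839973 191.63300002]
 [328.08085672 196.82574676]]
```

View pics/g3.png

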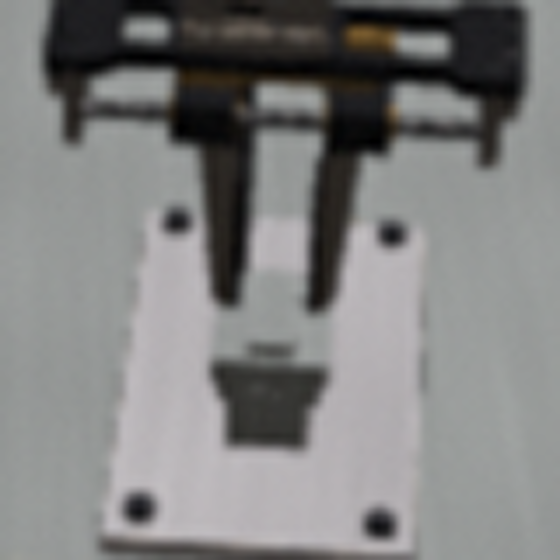

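The fingertips show about 20 mm above where the reported TCP would project, both now and in g1: row 183.6 against 189, and 163 against 169. So they closed above the slab, straddling the rib. I'll open and go 19 mm lower, which stays clear of the base either way.

>>> {"api": "apply_moves", "payload": {"hand": [1,1,1,1,1,1,1,1,1,1], "travel": [[0,0,0.01],[0,0,0.01],[0,0,0.01],[0,0,0.01],[0,0,0.01],[0,0,0.01],[0,0,0.01],[0,0,0.01],[0,0,0.01],[0,0,0.01]], "rotation": [[0,0,0],[0,0,0],[0,0,0],[0,0,0],[0,0,0],[0,0,0],[0,0,0],[0,0,0],[0,0,0],[0,0,0]]}}

```text
time: 5.45
ee_pos: [0.5794, 0.1199, 0.0572]
eef_rot: [3.137, -0.165, -0.0]
wrist_force: [0.1, 1.1, -1.4]
gripper_width: 0.0918
```

>>> {"api": "apply_moves", "payload": {"hand": [1,1,0.4,0.4,0.4,0.4,0.4,0.4,0.4,0.4], "travel": [[0,0,-0.015],[0,0,-0.028],[0,0,-0.028],[0,0,-0.028],[0,0,-0.028],[0,0,-0.028],[0,0,-0.028],[0,0,-0.028],[0,0,-0.028],[0,0,-0.028]], "rotation": [[0,0,0],[0,0,0],[0,0,0],[0,0,0],[0,0,0],[0,0,0],[0,0,0],[0,0,0],[0,0,0],[0,0,0]]}}

```text
time: 6.45
ee_pos: [0.5798, 0.1198, 0.0296]
eef_rot: [-3.137, 0.165, -0.001]
wrist_force: [0.1, 0.7, 2.5]
gripper_width: 0.0496
```

Run:
```python
from h import *
s=bot.state();print(s["ee_pos"],s["wrist_force"],s["gripper_width"])
im=grab_frame("side");c=cv2.resize(im[140:220,290:370],None,fx=6,fy=6,interpolation=cv2.INTER_CUBIC)
cv2.imwrite("pics/g4.png",c[:,:,::-1])
```

```text
[0.57982413 0.1198456  0.02962936] [0.11002058 0.73757106 2.51407201] 0.04957036171363416
```

View pics/g4.png

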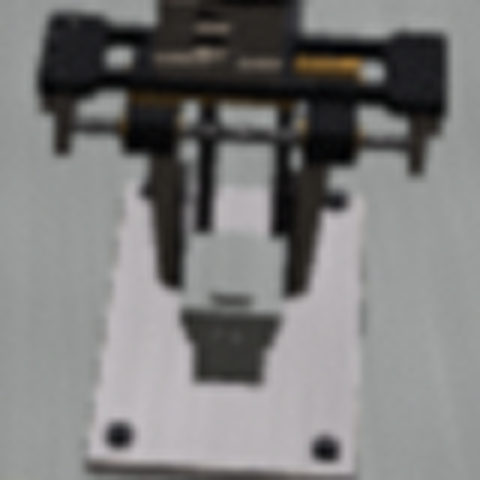

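Gripped, opening 49.6 mm on the 50 mm slab. The true tips are about 20 mm above the reported TCP, so from here on I use reported z = part origin - 13 mm for gripping. Lifting and carrying to the board.

>>> {"api": "apply_moves", "payload": {"hand": [0.4,0.4,0.4,0.4,0.4,0.4,0.4,0.4,0.4,0.4], "travel": [[0,0,0.015],[0,0,0.03],[0,0,0.06],[-0.02,-0.03,0.06],[-0.05,-0.06,0.06],[-0.08,-0.1,0.06],[-0.11,-0.135,0.06],[-0.123,-0.153,0.05],[-0.123,-0.153,0.02],[-0.123,-0.153,0.01]], "rotation": [[0,0,0],[0,0,0],[0,0,0],[0,0,0],[0,0,0],[0,0,0],[0,0,0],[0,0,0],[0,0,0],[0,0,0]]}}

```text
time: 7.5
ee_pos: [0.4544, -0.0331, 0.038]
eef_rot: [-3.136, 0.167, 0.005]
wrist_force: [-1.3, 0.6, -2.3]
gripper_width: 0.0497
```

Run:
```python
from h import *
im=snap("p1",[("side",240,170,380,270,3),("top",210,140,340,270,2.8)])
s,R=state();print(s["ee_pos"],s["wrist_force"],s["gripper_width"])
```

```text
[ 0.45492909 -0.0324505   0.03827322] [-1.1156182   0.03657824 -3.10402812] 0.049300547530506396
```

View pics/p1.png

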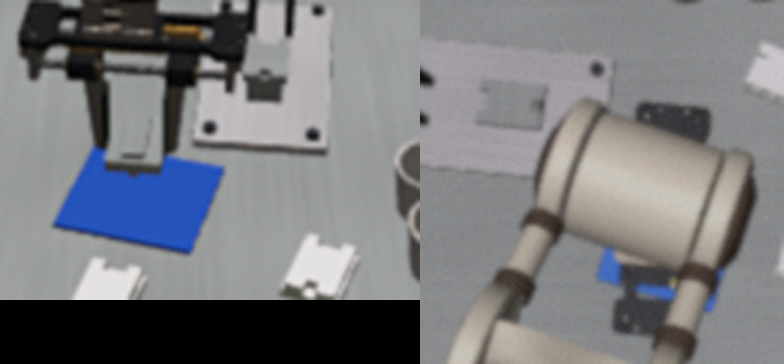

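Plate held level over the board; the bare pedestal with its notches is visible in the top crop at (515,103). Lowering.

>>> {"api": "apply_moves", "payload": {"hand": [0.4,0.4,0.4,0.4,0.4,0.4], "travel": [[0,0,-0.02],[0,0,-0.035],[0,0,-0.042],[0,0,-0.044],[0,0,-0.044],[0,0,-0.044]], "rotation": [[0,0,0],[0,0,0],[0,0,0],[0,0,0],[0,0,0],[0,0,0]]}}

```text
time: 8.2
ee_pos: [0.4574, -0.0333, -0.0038]
eef_rot: [3.137, -0.164, 0.003]
wrist_force: [0.7, -0.0, -2.6]
gripper_width: 0.0492
```

```bash
cat >> h.py <<'E'
def nestrect(im,z,n="top"):
    """grey steel top on the warm base -> minAreaRect in mm on plane z"""
    t=im.astype(int);d=cv2.GaussianBlur((t[:,:,0]-t[:,:,1]).astype(np.float32),(3,3),0)
    m=((d<1.2)*255).astype(np.uint8);q=np.zeros_like(m);q[163:192,222:262]=m[163:192,222:262]
    q=cv2.morphologyEx(q,cv2.MORPH_OPEN,np.ones((3,3)))
    c=max(cv2.findContours(q,0,1)[0],key=cv2.contourArea)
    return cv2.minAreaRect((ray(n,c[:,0],z)[:,:2]*1000).astype(np.float32))
E
python3 - <<'E'
from h import *
im={n:grab_frame(n) for n in C}
print(nestrect(im["top"],.05))
for n in C: spacers(im[n],n)
s=bot.state();print(s["ee_pos"],s["wrist_force"])
E
```

```text
((580.0595092773438, 120.20525360107422), (62.776432037353516, 44.408329010009766), 83.05821990966797)
side [278. 323.] [ 442.5 -345.9] [69.2 44. ] 70.8
side [343. 314.] [ 589.3 -323.7] [43.8 69.3] 9.5
side [274. 267.] [ 428.  -175.9] [71.3 42.8] 72.7
side [347. 258.] [ 614.3 -145.3] [63.9 47.7] 66.9
top [350. 232.] [ 429.2 -172.5] [64.8 49.8] 72.4
top [413. 226.] [ 444.9 -343.6] [66. 47.] 71.0
top [402. 174.] [ 588.1 -320.9] [49.1 64.9] 9.8
top [339. 165.] [ 613.5 -145.7] [65.2 45.6] 67.1
[ 0.45717564 -0.03333935 -0.00399205] [-0.3880248   0.67471608 -2.39530291]
```

>>> {"api": "apply_moves", "payload": {"hand": [0.4,0.4,0.4,0.4,0.4,0.4], "travel": [[0,0,-0.0015],[0,0,-0.0015],[0,0,-0.003],[0,0,-0.003],[0,0,-0.003],[0,0,-0.003]], "rotation": [[0,0,0],[0,0,0],[0,0,0],[0,0,0],[0,0,0],[0,0,0]]}}

```text
time: 8.9
ee_pos: [0.4566, -0.0333, -0.0074]
eef_rot: [3.137, -0.165, 0.0]
wrist_force: [-2.0, 0.2, 3.9]
gripper_width: 0.0494
```

Contact at reported z -0.0074, exactly as predicted. Releasing and going over to the first spacer at (0.429, -0.173), yaw -18.3°.

>>> {"api": "apply_moves", "payload": {"hand": [1,1,1,1,1,1,1,1,1,1], "travel": [[0,0,0],[0,0,0],[0,0,0],[0,0,0],[0,0,0],[0,0,0],[0,0,0.03],[0,0,0.07],[0,0,0.1],[0,0,0.1]], "rotation": [[0,0,0],[0,0,0],[0,0,0],[0,0,0],[0,0,0],[0,0,0],[0,0,0],[0,0,0],[0,0,0],[0,0,0]]}}

```text
time: 9.9
ee_pos: [0.4601, -0.0343, 0.0969]
eef_rot: [3.135, -0.165, 0.014]
wrist_force: [0.9, 0.2, 0.2]
gripper_width: 0.0919
```

>>> {"api": "apply_moves", "payload": {"hand": [1,1,1,1,1,1,1,1,1,1], "travel": [[-0.0275,-0.1394,0],[-0.0275,-0.1394,0],[-0.0275,-0.1394,0],[-0.0275,-0.1394,0],[-0.0275,-0.1394,0],[-0.0275,-0.1394,-0.04],[-0.0275,-0.1394,-0.06],[-0.0275,-0.1394,-0.06],[-0.0275,-0.1394,-0.06],[-0.0275,-0.1394,-0.06]], "rotation": [[0,0,-0.215],[0,0,-0.215],[0,0,-0.215],[0,0,-0.215],[0,0,-0.215],[0,0,-0.215],[0,0,-0.215],[0,0,-0.215],[0,0,-0.215],[0,0,-0.215]]}}

```text
time: 10.9
ee_pos: [0.4301, -0.1726, 0.0335]
eef_rot: [3.101, -0.499, 0.003]
wrist_force: [1.0, 0.6, 0.5]
gripper_width: 0.0921
```

Run:
```python
from h import *
s,R=state();print(s["time"],s["ee_pos"],np.degrees(np.arctan2(R[1,0],R[0,0])),R[:,2].round(4))
im=snap("s1",[("side",230,170,390,300,3.2),("top",260,190,340,260,3.4)])
for n in C: spacers(im[n],n)
```

```text
10.9 [ 0.43005388 -0.17256278  0.03347097] -18.267809044802625 [ 0.0018 -0.0013 -1.    ]
side [278. 323.] [ 442.6 -345.6] [69.9 44.1] 70.8
side [343. 314.] [ 589.4 -323.7] [44.7 69.3] 9.4
side [274. 267.] [ 427.9 -175.9] [71.3 45.1] 72.7
side [347. 258.] [ 613.7 -145. ] [63.9 48.9] 66.9
top [415. 225.] [ 444.3 -343.8] [63.9 47.8] 70.8
top [402. 174.] [ 588.1 -321.1] [49.1 65.5] 9.7
top [340. 166.] [ 613.5 -145.7] [64.3 45.5] 67.3
```

View pics/s1.png

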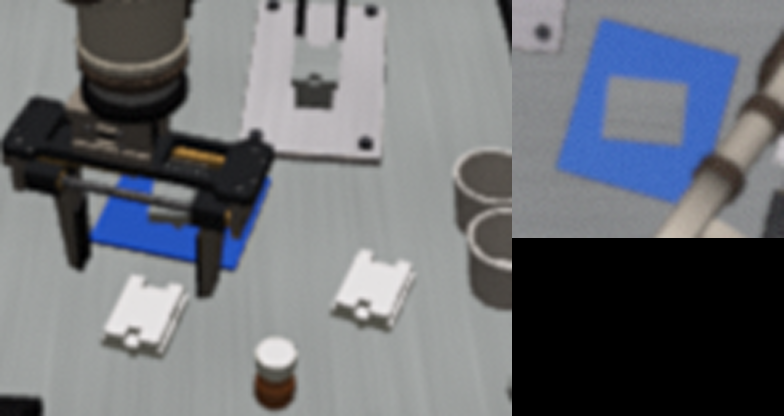

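The plate lies flat on the board, and the gripper is above and behind-left of nothing else. Descending on the first spacer.

>>> {"api": "apply_moves", "payload": {"hand": [1,1,1,0.4,0.4,0.4,0.4,0.4,0.4,0.4], "travel": [[-0.0008,0,-0.02],[-0.0008,0,-0.04],[-0.0008,0,-0.046],[-0.0008,0,-0.046],[-0.0008,0,-0.046],[-0.0008,0,-0.046],[-0.0008,0,-0.046],[-0.0008,0,-0.046],[-0.0008,0,-0.046],[-0.0008,0,-0.046]], "rotation": [[0,0,0],[0,0,0],[0,0,0],[0,0,0],[0,0,0],[0,0,0],[0,0,0],[0,0,0],[0,0,0],[0,0,0]]}}

```text
time: 12.0
ee_pos: [0.4285, -0.1728, -0.0134]
eef_rot: [3.101, -0.5, 0.001]
wrist_force: [-0.9, 0.5, 2.0]
gripper_width: 0.0488
```

>>> {"api": "apply_moves", "payload": {"hand": [0.4,0.4,0.4,0.4,0.4,0.4,0.4,0.4,0.4,0.4], "travel": [[0,0,0.03],[0,0,0.07],[0.0216,0.043,0.1],[0.0433,0.0836,0.1],[0.065,0.1254,0.1],[0.0866,0.1672,0.1],[0.1083,0.209,0.1],[0.13,0.251,0.1],[0.1516,0.293,0.1],[0.1516,0.293,0.1]], "rotation": [[0,0,0],[0,0,0],[0,0,0.03],[0,0,0.06],[0,0,0.09],[0,0,0.12],[0,0,0.15],[0,0,0.18],[0,0,0.211],[0,0,0.211]]}}

```text
time: 13.0
ee_pos: [0.5807, 0.1252, 0.0856]
eef_rot: [-3.136, 0.162, -0.0]
wrist_force: [-0.2, -0.3, -1.5]
gripper_width: 0.0485
```

>>> {"api": "apply_moves", "payload": {"hand": [0.4,0.4,0.4,0.4], "travel": [[0,0,-0.02],[0,0,-0.035],[0,0,-0.035],[0,0,-0.035]], "rotation": [[0,0,0],[0,0,0],[0,0,0],[0,0,0]]}}

```text
time: 13.4
ee_pos: [0.579, 0.1199, 0.0507]
eef_rot: [3.137, -0.173, -0.002]
wrist_force: [0.4, -1.2, -0.6]
gripper_width: 0.0488
```

Run:
```python
from h import *
s,R=state();print(s["time"],s["ee_pos"],s["wrist_force"],s["gripper_width"],np.degrees(np.arctan2(R[1,0],R[0,0])))
im=snap("n1",[("side",290,130,370,220,6)])
```

```text
13.4 [0.57904346 0.11988378 0.05071437] [ 0.44422114 -1.22421135 -0.61044038] 0.04875404120537528 -6.298531430910635
```

View pics/n1.png

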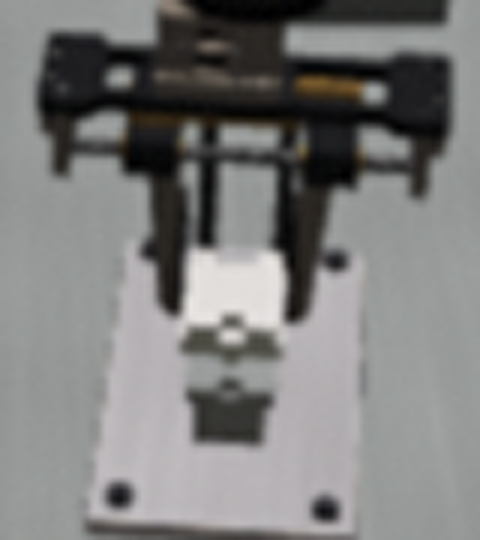

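Held spacer is directly above the nest, with its narrow notch over the narrow nest notch (cols 232/230). Lowering gently.

>>> {"api": "apply_moves", "payload": {"hand": [0.4,0.4,0.4,0.4,0.4,0.4,0.4,0.4], "travel": [[0.0005,0.0003,-0.01],[0.0005,0.0003,-0.013],[0.0005,0.0003,-0.015],[0.0005,0.0003,-0.017],[0.0005,0.0003,-0.019],[0.0005,0.0003,-0.021],[0.0005,0.0003,-0.021],[0.0005,0.0003,-0.021]], "rotation": [[0,0,0],[0,0,0],[0,0,0],[0,0,0],[0,0,0],[0,0,0],[0,0,0],[0,0,0]]}}

```text
time: 14.25
ee_pos: [0.5803, 0.1207, 0.0302]
eef_rot: [-3.137, 0.171, -0.0]
wrist_force: [-0.2, 1.4, -0.3]
gripper_width: 0.0486
```

>>> {"api": "apply_moves", "payload": {"hand": [0.4,0.4,0.4,0.4], "travel": [[0,0,-0.001],[0,0,-0.0015],[0,0,-0.0015],[0,0,-0.0015]], "rotation": [[0,0,0],[0,0,0],[0,0,0],[0,0,0]]}}

```text
time: 14.65
ee_pos: [0.5806, 0.1208, 0.0296]
eef_rot: [3.137, -0.171, 0.001]
wrist_force: [-3.3, -0.3, 6.3]
gripper_width: 0.0489
```

Seated: contact at 0.0296, exactly the seat height (same relative value as on the table). Release, rise, and re-measure the rest.

>>> {"api": "apply_moves", "payload": {"hand": [1,1,1,1,1,1,1,1,1,1], "travel": [[0,0,0.001],[0,0,0.001],[0,0,0.001],[0,0,0.001],[0,0,0.001],[0,0,0.001],[0,0,0.03],[0,0,0.08],[0.01,-0.05,0.11],[0.015,-0.1,0.11]], "rotation": [[0,0,0],[0,0,0],[0,0,0],[0,0,0],[0,0,0],[0,0,0],[0,0,0],[0,0,0],[0,0,-0.1],[0,0,-0.2]]}}

```text
time: 15.65
ee_pos: [0.5976, 0.029, 0.1433]
eef_rot: [-3.104, 0.484, -0.014]
wrist_force: [1.1, -1.3, -0.1]
gripper_width: 0.092
```

Run:
```python
from h import *
im={n:grab_frame(n) for n in C}
for n in C: spacers(im[n],n)
for n in C: cv2.imwrite(f"pics/{n}2.png",im[n][:,:,::-1])
s,R=state();print(s["time"],s["ee_pos"],np.degrees(np.arctan2(R[1,0],R[0,0])))
print(ray("top",[[332,125],[305,126]],.055))
```

```text
side [278. 323.] [ 442.8 -346.2] [69.  43.1] 71.9
side [343. 314.] [ 589.3 -323.7] [43.8 69.3] 9.5
side [346. 258.] [ 612.6 -144.8] [63.5 44.2] 66.9
top [413. 226.] [ 445.  -343.2] [65.2 47. ] 71.0
top [402. 174.] [ 588.9 -320.7] [47.3 64.9] 9.8
top [339. 165.] [ 613.3 -145.8] [65.2 45.7] 66.3
15.75 [0.5962808  0.02361176 0.14019595] -18.107716435845198
[[ 0.7213453  -0.12551884  0.055     ]
 [ 0.71918096 -0.05119741  0.055     ]]
```

>>> {"api": "apply_moves", "payload": {"hand": [0.87,0.87,0.87,0.87,0.87,0.87,0.87,0.87,0.87], "travel": [[0.0176,-0.1664,0],[0.0176,-0.1664,0],[0.0176,-0.1664,0],[0.0176,-0.1664,0],[0.0176,-0.1664,-0.04],[0.0176,-0.1664,-0.08],[0.0176,-0.1664,-0.105],[0.0176,-0.1664,-0.105],[0.0176,-0.1664,-0.105]], "rotation": [[0,0,-0.0925],[0,0,-0.0925],[0,0,-0.0925],[0,0,-0.0925],[0,0,-0.0925],[0,0,-0.0925],[0,0,-0.0925],[0,0,-0.0925],[0,0,-0.0925]]}}

```text
time: 16.65
ee_pos: [0.612, -0.1365, 0.0332]
eef_rot: [-3.078, 0.625, 0.001]
wrist_force: [-0.3, 0.5, 1.0]
gripper_width: 0.0799
```

Run:
```python
from h import *
im={"side":grab_frame("side")}
spacers(im["side"],"side")
s,R=state();print(s["time"],s["ee_pos"],np.degrees(np.arctan2(R[1,0],R[0,0])))
```

```text
side [278. 323.] [ 442.6 -345.6] [69.9 44.1] 70.8
side [343. 314.] [ 589.1 -323.7] [43.9 69.3] 9.7
side [347. 258.] [ 613.7 -145. ] [63.9 48.9] 66.9
16.7 [ 0.61307665 -0.13716203  0.03465557] -22.956822306146986
```

>>> {"api": "apply_moves", "payload": {"hand": [0.87,0.87,0.87,0.87,0.4,0.4,0.4,0.4,0.4,0.4], "travel": [[0,-0.0084,0],[0,-0.0084,-0.02],[0,-0.0084,-0.04],[0,-0.0084,-0.048],[0,-0.0084,-0.048],[0,-0.0084,-0.048],[0,-0.0084,-0.048],[0,-0.0084,-0.048],[0,-0.0084,-0.048],[0,-0.0084,-0.048]], "rotation": [[0,0,0],[0,0,0],[0,0,0],[0,0,0],[0,0,0],[0,0,0],[0,0,0],[0,0,0],[0,0,0],[0,0,0]]}}

```text
time: 17.7
ee_pos: [0.6128, -0.1462, -0.0138]
eef_rot: [3.078, -0.626, 0.003]
wrist_force: [-0.4, 0.5, 5.2]
gripper_width: 0.0489
```

>>> {"api": "apply_moves", "payload": {"hand": [0.4,0.4,0.4,0.4,0.4,0.4,0.4,0.4,0.4,0.4], "travel": [[0,0,0.03],[0,0,0.07],[0,0.03,0.1],[-0.005,0.07,0.1],[-0.01,0.11,0.1],[-0.016,0.15,0.1],[-0.022,0.19,0.1],[-0.028,0.23,0.1],[-0.0327,0.2665,0.1],[-0.0327,0.2665,0.1]], "rotation": [[0,0,0],[0,0,0],[0,0,0.04],[0,0,0.08],[0,0,0.12],[0,0,0.16],[0,0,0.2],[0,0,0.25],[0,0,0.293],[0,0,0.293]]}}

```text
time: 18.7
ee_pos: [0.5776, 0.1249, 0.0845]
eef_rot: [-3.136, 0.162, 0.003]
wrist_force: [0.0, -0.4, -1.1]
gripper_width: 0.049
```

>>> {"api": "apply_moves", "payload": {"hand": [0.4,0.4,0.4,0.4], "travel": [[0,0,-0.015],[0,0,-0.025],[0,0,-0.025],[0,0,-0.025]], "rotation": [[0,0,0],[0,0,0],[0,0,0],[0,0,0]]}}

```text
time: 19.1
ee_pos: [0.5788, 0.1196, 0.0591]
eef_rot: [3.137, -0.173, -0.003]
wrist_force: [0.6, -0.0, -0.8]
gripper_width: 0.0491
```

Run:
```python
from h import *
s,R=state();print(s["time"],s["ee_pos"],s["wrist_force"],s["gripper_width"],np.degrees(np.arctan2(R[1,0],R[0,0])))
im=snap("n2",[("side",300,140,360,210,6)])
# col of dark narrow notch features along the stack in side view
g=im["side"].min(2)
for r in range(165,205,2): print(r,g[r,316:342].tolist())
```

```text
19.1 [0.57876419 0.11959152 0.05910383] [ 0.5682046  -0.04377219 -0.80237021] 0.049141491306345784 -6.3156876385860565
165 [36, 31, 31, 25, 44, 97, 117, 53, 13, 45, 104, 147, 153, 150, 148, 149, 148, 148, 139, 103, 41, 9, 10, 21, 34, 34]
167 [42, 32, 34, 24, 39, 79, 86, 33, 11, 53, 113, 147, 153, 151, 149, 149, 149, 147, 137, 99, 38, 10, 12, 23, 33, 34]
169 [38, 34, 31, 24, 59, 128, 177, 194, 193, 181, 158, 149, 149, 149, 147, 146, 150, 161, 159, 129, 88, 36, 12, 22, 34, 32]
171 [33, 33, 28, 27, 85, 170, 214, 223, 222, 216, 203, 198, 200, 194, 188, 188, 197, 212, 221, 223, 199, 110, 27, 18, 32, 35]
173 [53, 31, 25, 28, 96, 184, 219, 222, 219, 219, 220, 220, 220, 219, 219, 220, 219, 220, 221, 222, 218, 180, 75, 21, 30, 40]
175 [76, 29, 24, 29, 103, 188, 219, 221, 220, 219, 219, 218, 219, 219, 218, 219, 219, 219, 220, 220, 211, 156, 59, 20, 29, 51]
177 [87, 34, 20, 39, 131, 214, 224, 220, 219, 220, 220, 220, 221, 220, 219, 220, 220, 218, 221, 221, 210, 151, 56, 23, 36, 78]
179 [150, 102, 59, 64, 144, 217, 225, 223, 222, 223, 215, 196, 191, 192, 202, 218, 222, 220, 222, 222, 203, 119, 3
[... 828 characters left out ...]
0, 72, 71, 72, 85, 106, 111, 110, 98, 75, 71, 72, 70, 83, 121, 160, 173, 175, 176, 175]
195 [180, 178, 178, 176, 150, 81, 56, 57, 56, 62, 73, 79, 74, 72, 72, 70, 63, 60, 66, 91, 129, 158, 173, 176, 176, 174]
197 [181, 179, 179, 179, 174, 142, 84, 51, 48, 52, 56, 58, 55, 54, 54, 52, 50, 52, 72, 118, 167, 176, 177, 176, 176, 175]
199 [182, 180, 179, 182, 184, 165, 98, 52, 47, 51, 51, 51, 51, 52, 52, 50, 52, 79, 134, 171, 177, 174, 176, 175, 175, 174]
201 [181, 180, 181, 184, 186, 165, 97, 49, 48, 50, 52, 50, 48, 49, 50, 50, 53, 90, 148, 175, 178, 176, 175, 177, 175, 173]
203 [182, 181, 184, 185, 184, 168, 125, 96, 96, 96, 92, 83, 80, 82, 77, 69, 72, 104, 156, 177, 176, 177, 178, 176, 175, 174]
```

Notch columns of the held and seated spacers agree (about 328 in both). Lowering.

>>> {"api": "apply_moves", "payload": {"hand": [0.4,0.4,0.4,0.4,0.4,0.4,0.4,0.4], "travel": [[0.0005,0.0003,-0.003],[0.0005,0.0003,-0.006],[0.0005,0.0003,-0.008],[0.0005,0.0003,-0.01],[0.0005,0.0003,-0.012],[0.0005,0.0003,-0.0128],[0.0005,0.0003,-0.0135],[0.0005,0.0003,-0.0135]], "rotation": [[0,0,0],[0,0,0],[0,0,0],[0,0,0],[0,0,0],[0,0,0],[0,0,0],[0,0,0]]}}

```text
time: 19.95
ee_pos: [0.5796, 0.121, 0.0472]
eef_rot: [3.137, -0.17, -0.0]
wrist_force: [-2.8, 0.1, 4.7]
gripper_width: 0.049
```

Seated at 0.0472 as predicted. On to the spacer at (0.589, -0.321), yaw 9.7°.

>>> {"api": "apply_moves", "payload": {"hand": [0.87,0.87,0.87,0.87,0.87,0.87,0.87,0.87,0.87,0.87], "travel": [[0,0,0.001],[0,0,0.001],[0,0,0.001],[0,0,0.001],[0,0,0.001],[0,0,0.03],[0,0,0.07],[0,-0.03,0.1],[0,-0.07,0.1],[0,-0.11,0.1]], "rotation": [[0,0,0],[0,0,0],[0,0,0],[0,0,0],[0,0,0],[0,0,0],[0,0,0],[0,0,0.05],[0,0,0.1],[0,0,0.15]]}}

```text
time: 20.95
ee_pos: [0.5807, 0.0099, 0.1483]
eef_rot: [3.14, 0.071, 0.005]
wrist_force: [0.7, -0.1, -1.4]
gripper_width: 0.0799
```

>>> {"api": "apply_moves", "payload": {"hand": [0.87,0.87,0.87,0.87,0.87,0.87,0.87,0.87,0.87,0.87], "travel": [[0.001,-0.04,0],[0.002,-0.08,0],[0.003,-0.12,0],[0.004,-0.16,0],[0.005,-0.2,-0.01],[0.006,-0.24,-0.03],[0.007,-0.28,-0.05],[0.008,-0.31,-0.07],[0.009,-0.332,-0.09],[0.009,-0.332,-0.1]], "rotation": [[0,0,0.02],[0,0,0.04],[0,0,0.06],[0,0,0.08],[0,0,0.1],[0,0,0.1275],[0,0,0.1275],[0,0,0.1275],[0,0,0.1275],[0,0,0.1275]]}}

```text
time: 21.95
ee_pos: [0.5873, -0.3233, 0.0442]
eef_rot: [-3.13, -0.26, 0.003]
wrist_force: [0.2, 0.6, -0.1]
gripper_width: 0.0803
```

Run:
```python
from h import *
im={n:grab_frame(n) for n in C}
for n in C: spacers(im[n],n)
for n in C: cv2.imwrite(f"pics/{n}3.png",im[n][:,:,::-1])
s,R=state();print(s["time"],s["ee_pos"],np.degrees(np.arctan2(R[1,0],R[0,0])))
```

```text
side [278. 323.] [ 442.9 -345.9] [69.6 45. ] 72.1
side [342. 314.] [ 587.4 -324. ] [48.9 69.3] 9.6
22.05 [ 0.58737581 -0.31980773  0.044319  ] 9.644842335655465
```

>>> {"api": "apply_moves", "payload": {"hand": [0.87,0.87,0.87,0.87,0.4,0.4,0.4,0.4,0.4,0.4], "travel": [[0.0008,-0.001,-0.02],[0.0008,-0.001,-0.04],[0.0008,-0.001,-0.054],[0.0008,-0.001,-0.057],[0.0008,-0.001,-0.057],[0.0008,-0.001,-0.057],[0.0008,-0.001,-0.057],[0.0008,-0.001,-0.057],[0.0008,-0.001,-0.057],[0.0008,-0.001,-0.057]], "rotation": [[0,0,0],[0,0,0],[0,0,0],[0,0,0],[0,0,0],[0,0,0],[0,0,0],[0,0,0],[0,0,0],[0,0,0]]}}

```text
time: 23.05
ee_pos: [0.5898, -0.3224, -0.0098]
eef_rot: [3.13, 0.265, 0.001]
wrist_force: [-0.2, 0.4, 2.4]
gripper_width: 0.0435
```

Opening 43.5 mm means the fingers are above the rim. Looking before doing anything.

Run:
```python
from h import *
im=snap("s3",[("side",305,265,385,345,6),("top",370,140,440,200,4)])
s,R=state();print(s["time"],s["ee_pos"],s["wrist_force"],s["gripper_width"],np.degrees(np.arctan2(R[1,0],R[0,0])))
print(proj("side",[[.5898,-.3224,z] for z in(-.01,.01,.025)]))
```

```text
23.15 [ 0.58977133 -0.32236942 -0.00983528] [-0.78304474 -0.27234011  2.37298454] 0.043771257943792455 9.679119786790476
[[342.33523276 322.7247106 ]
 [342.87719194 317.28906657]
 [343.29226201 313.12607193]]
```

View pics/s3.png

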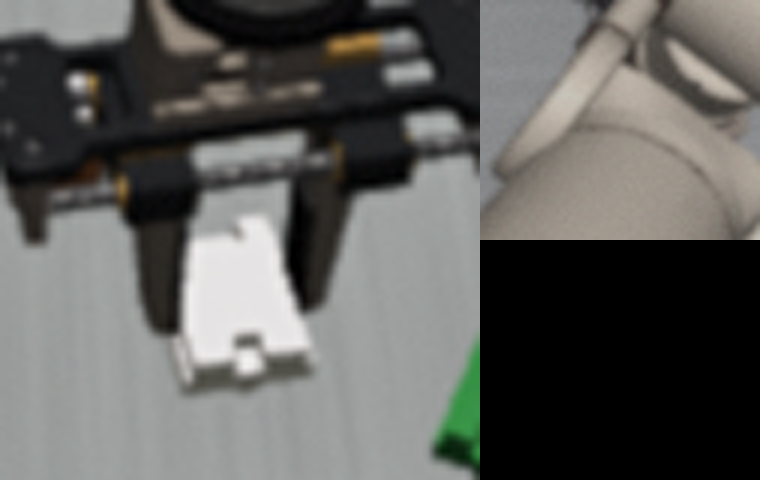

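The fingers have closed on the 44 mm upper layer, with the tips on top of the rim. So the tips are nearer 26 mm above the reported TCP. Reopening and gripping lower.

>>> {"api": "apply_moves", "payload": {"hand": [0.87,0.87,0.87,0.87,0.87,0.87,0.87,0.87], "travel": [[0,0,0],[0,0,0],[0,0,0],[0,0,0],[0,0,0],[0,0,-0.002],[0,0.001,-0.005],[0,0.001,-0.005]], "rotation": [[0,0,0],[0,0,0],[0,0,0],[0,0,0],[0,0,0],[0,0,0],[0,0,0],[0,0,0]]}}

```text
time: 23.95
ee_pos: [0.5891, -0.3205, -0.0162]
eef_rot: [-3.129, -0.265, 0.001]
wrist_force: [0.8, -0.0, 0.4]
gripper_width: 0.0801
```

Run:
```python
from h import *
im=grab_frame("side");spacers(im,"side")
s,R=state();print(s["time"],s["ee_pos"],s["wrist_force"],s["gripper_width"])
```

```text
side [278. 323.] [ 442.9 -345.9] [69.6 45. ] 72.1
side [342. 314.] [ 588.2 -323.9] [48.7 69.3] 9.7
24.0 [ 0.58914457 -0.32069019 -0.01599882] [-0.10391863  0.08155315 -0.37913154] 0.08003988822529788
```

>>> {"api": "apply_moves", "payload": {"hand": [0.4,0.4,0.4,0.4,0.4,0.4,0.4], "travel": [[0,0,-0.001],[0,0,-0.001],[0,0,-0.001],[0,0,-0.001],[0,0,-0.001],[0,0,-0.001],[0,0,-0.001]], "rotation": [[0,0,0],[0,0,0],[0,0,0],[0,0,0],[0,0,0],[0,0,0],[0,0,0]]}}

```text
time: 24.7
ee_pos: [0.5896, -0.3211, -0.0164]
eef_rot: [3.13, 0.265, 0.0]
wrist_force: [0.3, 0.5, 0.8]
gripper_width: 0.0491
```

Rim gripped now (49.1 mm). Carrying to the stack.

>>> {"api": "apply_moves", "payload": {"hand": [0.4,0.4,0.4,0.4,0.4,0.4,0.4,0.4,0.4,0.4], "travel": [[0,0,0.03],[0,0,0.07],[0,0.02,0.11],[-0.001,0.06,0.12],[-0.002,0.1,0.12],[-0.003,0.14,0.12],[-0.004,0.18,0.12],[-0.005,0.22,0.12],[-0.006,0.26,0.12],[-0.007,0.3,0.12]], "rotation": [[0,0,0],[0,0,0],[0,0,-0.03],[0,0,-0.07],[0,0,-0.11],[0,0,-0.15],[0,0,-0.19],[0,0,-0.23],[0,0,-0.277],[0,0,-0.277]]}}

```text
time: 25.7
ee_pos: [0.582, -0.0194, 0.1034]
eef_rot: [-3.137, 0.171, 0.0]
wrist_force: [0.1, -0.8, -0.6]
gripper_width: 0.0493
```

>>> {"api": "apply_moves", "payload": {"hand": [0.4,0.4,0.4,0.4,0.4,0.4,0.4,0.4,0.4], "travel": [[0,0.04,0],[-0.001,0.08,0],[-0.002,0.12,0],[-0.0024,0.1417,0],[-0.0024,0.1417,0],[-0.0024,0.1417,-0.015],[-0.0024,0.1417,-0.03],[-0.0024,0.1417,-0.03],[-0.0024,0.1417,-0.03]], "rotation": [[0,0,0],[0,0,0],[0,0,0],[0,0,0],[0,0,0],[0,0,0],[0,0,0],[0,0,0],[0,0,0]]}}

```text
time: 26.6
ee_pos: [0.5793, 0.1197, 0.0722]
eef_rot: [3.137, -0.172, -0.004]
wrist_force: [0.5, -0.7, -0.4]
gripper_width: 0.0494
```

Run:
```python
from h import *
s,R=state();print(s["time"],s["ee_pos"],s["wrist_force"],s["gripper_width"],np.degrees(np.arctan2(R[1,0],R[0,0])))
im=grab_frame("side");g=im.min(2);cv2.imwrite("pics/n3.png",im[:,:,::-1])
for r in range(172,196): print(r,g[r,318:340].tolist())
```

```text
26.6 [0.57927007 0.11970387 0.07221793] [ 0.47801478 -0.70839756 -0.39791229] 0.04941906266130195 -6.267409108615657
172 [27, 31, 96, 182, 219, 221, 219, 219, 219, 220, 220, 220, 220, 219, 219, 218, 218, 221, 222, 197, 96, 20]
173 [24, 31, 101, 188, 220, 221, 219, 220, 219, 221, 222, 220, 220, 220, 219, 219, 220, 221, 222, 196, 95, 22]
174 [21, 34, 121, 207, 223, 220, 220, 221, 220, 217, 213, 214, 215, 221, 221, 220, 220, 221, 222, 197, 93, 21]
175 [48, 46, 135, 215, 226, 223, 223, 223, 214, 188, 160, 157, 181, 215, 223, 221, 221, 223, 222, 196, 87, 13]
176 [118, 99, 152, 209, 216, 214, 214, 214, 196, 142, 94, 88, 131, 193, 217, 221, 220, 220, 220, 193, 82, 24]
177 [168, 165, 178, 171, 150, 146, 150, 155, 148, 128, 116, 109, 117, 147, 178, 193, 194, 194, 202, 191, 103, 82]
178 [181, 188, 187, 142, 90, 79, 82, 92, 122, 171, 198, 198, 172, 115, 109, 123, 125, 131, 166, 191, 150, 150]
179 [179, 177, 156, 113, 75, 66, 67, 72, 108, 175, 213, 217, 187, 106, 70, 74, 75, 90, 147, 192, 170, 174]
180 [180, 164, 118, 80, 66, 66, 66, 67, 82, 118, 144, 148, 129, 83, 66, 67, 65, 77, 128, 180, 177,
[... 894 characters left out ...]
 106, 89, 78, 72, 73, 69, 69, 72, 75, 82, 73, 72, 71, 69, 79, 120, 169, 179, 177]
190 [180, 181, 175, 133, 90, 74, 72, 72, 80, 92, 89, 105, 117, 85, 71, 72, 71, 87, 130, 171, 177, 176]
191 [179, 185, 179, 126, 80, 72, 72, 77, 109, 145, 142, 148, 149, 95, 70, 73, 74, 102, 155, 184, 179, 176]
192 [177, 170, 140, 93, 72, 72, 74, 77, 109, 147, 150, 150, 138, 90, 70, 71, 75, 103, 155, 185, 179, 176]
193 [175, 162, 115, 76, 71, 74, 72, 73, 84, 104, 106, 106, 98, 77, 73, 72, 72, 83, 120, 161, 174, 175]
194 [177, 169, 133, 81, 70, 69, 68, 68, 72, 76, 75, 75, 76, 73, 72, 72, 70, 77, 108, 150, 174, 176]
195 [178, 177, 149, 81, 54, 56, 58, 63, 73, 79, 75, 72, 71, 70, 65, 61, 65, 90, 129, 158, 173, 175]
```

>>> {"api": "apply_moves", "payload": {"hand": [0.4,0.4,0.4,0.4,0.4,0.4,0.4,0.4], "travel": [[0.0003,0.0004,-0.002],[0.0003,0.0004,-0.004],[0.0003,0.0004,-0.006],[0.0003,0.0004,-0.008],[0.0003,0.0004,-0.01],[0.0003,0.0004,-0.011],[0.0003,0.0004,-0.0115],[0.0003,0.0004,-0.0115]], "rotation": [[0,0,0],[0,0,0],[0,0,0],[0,0,0],[0,0,0],[0,0,0],[0,0,0],[0,0,0]]}}

```text
time: 27.45
ee_pos: [0.5803, 0.1211, 0.0626]
eef_rot: [3.137, -0.169, -0.001]
wrist_force: [-2.8, -0.6, 4.2]
gripper_width: 0.0494
```

Seated at 0.0626 (predicted 0.0626). Last spacer next, at (0.444, -0.3435), yaw -18.7°.

>>> {"api": "apply_moves", "payload": {"hand": [0.87,0.87,0.87,0.87,0.87,0.87,0.87,0.87,0.87,0.87], "travel": [[0,0,0.001],[0,0,0.001],[0,0,0.001],[0,0,0.001],[0,0,0.001],[0,0,0.03],[0,0,0.07],[-0.01,-0.03,0.09],[-0.02,-0.07,0.09],[-0.03,-0.11,0.09]], "rotation": [[0,0,0],[0,0,0],[0,0,0],[0,0,0],[0,0,0],[0,0,0],[0,0,0],[0,0,-0.05],[0,0,-0.1],[0,0,-0.15]]}}

```text
time: 28.45
ee_pos: [0.5508, 0.0101, 0.1533]
eef_rot: [3.115, -0.405, 0.004]
wrist_force: [1.0, -0.2, 0.3]
gripper_width: 0.08
```

>>> {"api": "apply_moves", "payload": {"hand": [0.87,0.87,0.87,0.87,0.87,0.87,0.87,0.87,0.87,0.87], "travel": [[-0.01,-0.04,0],[-0.02,-0.08,0],[-0.03,-0.12,0],[-0.04,-0.16,0],[-0.052,-0.2,-0.01],[-0.065,-0.24,-0.03],[-0.078,-0.28,-0.05],[-0.09,-0.31,-0.07],[-0.1,-0.335,-0.09],[-0.106,-0.3546,-0.11]], "rotation": [[0,0,-0.07],[0,0,-0.07],[0,0,-0.07],[0,0,-0.07],[0,0,-0.07],[0,0,-0.07],[0,0,-0.07],[0,0,-0.07],[0,0,-0.07],[0,0,-0.07]]}}

```text
time: 29.45
ee_pos: [0.4435, -0.3453, 0.0413]
eef_rot: [3.099, -0.515, 0.0]
wrist_force: [0.6, 0.3, 0.6]
gripper_width: 0.0799
```

Run:
```python
from h import *
im={n:grab_frame(n) for n in C}
for n in C: spacers(im[n],n)
for n in C: cv2.imwrite(f"pics/{n}4.png",im[n][:,:,::-1])
s,R=state();print(s["time"],s["ee_pos"],np.degrees(np.arctan2(R[1,0],R[0,0])))
```

```text
side [278. 323.] [ 442.9 -345.9] [69.6 45. ] 72.1
29.55 [ 0.44197308 -0.34396971  0.03922165] -18.971396712555613
```

>>> {"api": "apply_moves", "payload": {"hand": [0.87,0.87,0.87,0.87,0.87,0.87], "travel": [[0,0,-0.02],[0,0,-0.04],[0,0,-0.05],[0,0,-0.056],[0,0,-0.056],[0,0,-0.056]], "rotation": [[0,0,0],[0,0,0],[0,0,0],[0,0,0],[0,0,0],[0,0,0]]}}

```text
time: 30.15
ee_pos: [0.4451, -0.3439, -0.013]
eef_rot: [3.099, -0.512, 0.002]
wrist_force: [0.3, 0.5, 0.5]
gripper_width: 0.0799
```

>>> {"api": "apply_moves", "payload": {"hand": [0.87,0.87,0.4,0.4,0.4,0.4,0.4,0.4,0.4], "travel": [[-0.0006,0.0004,-0.0035],[-0.0006,0.0004,-0.0035],[-0.0006,0.0004,-0.0035],[-0.0006,0.0004,-0.0035],[-0.0006,0.0004,-0.0035],[-0.0006,0.0004,-0.0035],[-0.0006,0.0004,-0.0035],[-0.0006,0.0004,-0.0035],[-0.0006,0.0004,-0.0035]], "rotation": [[0,0,0],[0,0,0],[0,0,0],[0,0,0],[0,0,0],[0,0,0],[0,0,0],[0,0,0],[0,0,0]]}}

```text
time: 31.05
ee_pos: [0.4438, -0.3432, -0.0174]
eef_rot: [3.099, -0.513, 0.0]
wrist_force: [0.2, 0.1, -0.6]
gripper_width: 0.0491
```

>>> {"api": "apply_moves", "payload": {"hand": [0.4,0.4,0.4,0.4,0.4,0.4,0.4,0.4,0.4,0.4], "travel": [[0,0,0.03],[0,0,0.07],[0,0,0.11],[0.01,0.035,0.13],[0.022,0.075,0.13],[0.034,0.115,0.13],[0.046,0.155,0.13],[0.058,0.195,0.13],[0.07,0.235,0.13],[0.082,0.275,0.13]], "rotation": [[0,0,0],[0,0,0],[0,0,0.03],[0,0,0.07],[0,0,0.11],[0,0,0.15],[0,0,0.19],[0,0,0.22],[0,0,0.22],[0,0,0.22]]}}

```text
time: 32.05
ee_pos: [0.5258, -0.0664, 0.1124]
eef_rot: [-3.137, 0.17, 0.0]
wrist_force: [0.0, 0.1, -1.7]
gripper_width: 0.0492
```

>>> {"api": "apply_moves", "payload": {"hand": [0.4,0.4,0.4,0.4,0.4,0.4,0.4,0.4,0.4,0.4], "travel": [[0.012,0.04,0],[0.024,0.08,0],[0.036,0.12,0],[0.048,0.16,0],[0.0545,0.1892,0],[0.0545,0.1892,0],[0.0545,0.1892,-0.015],[0.0545,0.1892,-0.023],[0.0545,0.1892,-0.023],[0.0545,0.1892,-0.023]], "rotation": [[0,0,0],[0,0,0],[0,0,0],[0,0,0],[0,0,0],[0,0,0],[0,0,0],[0,0,0],[0,0,0],[0,0,0]]}}

```text
time: 33.05
ee_pos: [0.5798, 0.1201, 0.0888]
eef_rot: [3.137, -0.172, -0.002]
wrist_force: [-0.3, 0.6, -0.2]
gripper_width: 0.0495
```

Run:
```python
from h import *
s,R=state();print(s["time"],s["ee_pos"],s["wrist_force"],s["gripper_width"],np.degrees(np.arctan2(R[1,0],R[0,0])))
im=grab_frame("side");g=im.min(2);cv2.imwrite("pics/n4.png",im[:,:,::-1])
for r in range(168,185): print(r,g[r,318:342].tolist())
```

```text
33.05 [0.57975762 0.12006834 0.08884448] [-0.26875318  0.63127129 -0.18811752] 0.04947546727011843 -6.271831411693872
168 [28, 27, 71, 160, 216, 222, 219, 219, 218, 221, 221, 221, 221, 219, 219, 219, 218, 220, 220, 210, 157, 59, 22, 33]
169 [25, 30, 93, 181, 219, 222, 219, 220, 220, 216, 212, 213, 215, 217, 219, 219, 219, 220, 220, 209, 152, 57, 22, 33]
170 [44, 43, 118, 204, 223, 223, 223, 224, 216, 188, 155, 151, 162, 189, 218, 222, 221, 223, 222, 204, 131, 41, 20, 35]
171 [108, 96, 141, 202, 206, 212, 213, 215, 205, 161, 102, 88, 106, 158, 209, 218, 218, 220, 219, 198, 116, 32, 28, 61]
172 [163, 163, 174, 180, 144, 141, 145, 145, 141, 133, 125, 122, 122, 137, 167, 175, 181, 192, 193, 180, 123, 73, 83, 124]
173 [181, 184, 185, 164, 99, 77, 78, 80, 97, 147, 191, 203, 186, 141, 111, 107, 111, 123, 142, 169, 173, 157, 159, 171]
174 [183, 179, 167, 138, 84, 66, 67, 72, 94, 151, 197, 215, 199, 140, 84, 70, 72, 80, 117, 174, 195, 186, 181, 181]
175 [181, 172, 144, 100, 69, 66, 67, 67, 78, 106, 131, 146, 135, 99, 72, 66, 66, 69, 98, 154, 191, 186, 180, 182]
176 [177, 169, 139, 109, 94, 93
[... 327 characters left out ...]
 [178, 181, 192, 193, 177, 174, 180, 192, 177, 128, 96, 93, 119, 179, 212, 218, 217, 216, 216, 213, 191, 179, 179, 179]
180 [179, 184, 189, 169, 122, 106, 113, 123, 128, 142, 166, 166, 145, 136, 148, 158, 160, 161, 183, 207, 189, 179, 180, 181]
181 [181, 183, 182, 144, 87, 69, 72, 79, 113, 173, 207, 208, 181, 117, 86, 89, 89, 100, 150, 203, 188, 179, 181, 179]
182 [180, 173, 147, 105, 74, 69, 70, 72, 98, 146, 174, 178, 158, 107, 73, 70, 69, 78, 135, 194, 187, 179, 181, 180]
183 [178, 166, 129, 81, 68, 72, 71, 72, 75, 94, 108, 110, 102, 85, 72, 71, 69, 70, 102, 153, 176, 179, 179, 179]
184 [179, 176, 151, 92, 70, 72, 73, 72, 74, 79, 72, 70, 73, 72, 72, 73, 71, 71, 88, 131, 172, 181, 180, 180]
```

>>> {"api": "apply_moves", "payload": {"hand": [0.4,0.4,0.4,0.4,0.4,0.4,0.4,0.4], "travel": [[0,0.0002,-0.002],[0,0.0002,-0.004],[0,0.0002,-0.006],[0,0.0002,-0.008],[0,0.0002,-0.0095],[0,0.0002,-0.0105],[0,0.0002,-0.011],[0,0.0002,-0.011]], "rotation": [[0,0,0],[0,0,0],[0,0,0],[0,0,0],[0,0,0],[0,0,0],[0,0,0],[0,0,0]]}}

```text
time: 33.9
ee_pos: [0.5802, 0.1213, 0.0796]
eef_rot: [3.137, -0.169, -0.0]
wrist_force: [-3.7, -0.2, 5.3]
gripper_width: 0.0492
```

Fourth spacer seated at 0.0796 as predicted. Fetching the plate.

>>> {"api": "apply_moves", "payload": {"hand": [0.95,0.95,0.95,0.95,0.95,0.95,0.95,0.95,0.95,0.95], "travel": [[0,0,0.001],[0,0,0.001],[0,0,0.001],[0,0,0.001],[0,0,0.001],[0,0,0.02],[0,0,0.05],[-0.025,-0.03,0.05],[-0.05,-0.06,0.05],[-0.08,-0.1,0.04]], "rotation": [[0,0,0],[0,0,0],[0,0,0],[0,0,0],[0,0,0],[0,0,0],[0,0,0],[0,0,0],[0,0,0],[0,0,0]]}}

```text
time: 34.9
ee_pos: [0.5016, 0.0215, 0.1202]
eef_rot: [3.137, -0.166, 0.006]
wrist_force: [0.5, -1.5, 1.2]
gripper_width: 0.0872
```

>>> {"api": "apply_moves", "payload": {"hand": [0.95,0.95,0.95,0.95,0.95,0.95,0.95,0.95], "travel": [[-0.02,-0.03,0],[-0.0436,-0.0546,-0.02],[-0.0436,-0.0546,-0.06],[-0.0436,-0.0546,-0.09],[-0.0436,-0.0546,-0.11],[-0.0436,-0.0546,-0.12],[-0.0436,-0.0546,-0.12],[-0.0436,-0.0546,-0.12]], "rotation": [[0,0,0],[0,0,0],[0,0,0],[0,0,0],[0,0,0],[0,0,0],[0,0,0],[0,0,0]]}}

```text
time: 35.7
ee_pos: [0.4581, -0.0328, -0.0004]
eef_rot: [3.137, -0.169, 0.002]
wrist_force: [0.5, 0.5, 0.2]
gripper_width: 0.0871
```

Run:
```python
from h import *
im={n:grab_frame(n) for n in C}
for n in C: cv2.imwrite(f"pics/{n}5.png",im[n][:,:,::-1])
s,R=state();print(s["time"],s["ee_pos"],s["wrist_force"],np.degrees(np.arctan2(R[1,0],R[0,0])))
```

```text
35.8 [ 4.58615618e-01 -3.29285611e-02  8.25652987e-05] [ 0.69593063 -0.56102689  1.47804536] -6.176528218500319
```

Going down to -0.010, centring, and gripping.

>>> {"api": "apply_moves", "payload": {"hand": [0.95,0.95,0.95,0.4,0.4,0.4,0.4,0.4,0.4,0.4], "travel": [[-0.0015,-0.0004,-0.005],[-0.0015,-0.0004,-0.01],[-0.0015,-0.0004,-0.01],[-0.0015,-0.0004,-0.01],[-0.0015,-0.0004,-0.01],[-0.0015,-0.0004,-0.01],[-0.0015,-0.0004,-0.01],[-0.0015,-0.0004,-0.01],[-0.0015,-0.0004,-0.01],[-0.0015,-0.0004,-0.01]], "rotation": [[0,0,0],[0,0,0],[0,0,0],[0,0,0],[0,0,0],[0,0,0],[0,0,0],[0,0,0],[0,0,0],[0,0,0]]}}

```text
time: 36.8
ee_pos: [0.4561, -0.033, -0.0111]
eef_rot: [3.137, -0.17, 0.001]
wrist_force: [0.5, 0.6, 0.6]
gripper_width: 0.0493
```

>>> {"api": "apply_moves", "payload": {"hand": [0.4,0.4,0.4,0.4,0.4,0.4,0.4,0.4,0.4,0.4], "travel": [[0,0,0.02],[0,0,0.05],[0,0,0.09],[0,0,0.13],[0,0,0.15],[0.03,0.037,0.15],[0.06,0.074,0.15],[0.09,0.112,0.15],[0.11,0.136,0.15],[0.1241,0.154,0.15]], "rotation": [[0,0,0],[0,0,0],[0,0,0],[0,0,0],[0,0,0],[0,0,0],[0,0,0],[0,0,0],[0,0,0],[0,0,0]]}}

```text
time: 37.8
ee_pos: [0.58, 0.123, 0.1375]
eef_rot: [-3.137, 0.167, 0.003]
wrist_force: [0.3, -1.2, -2.2]
gripper_width: 0.0494
```

>>> {"api": "apply_moves", "payload": {"hand": [0.4,0.4,0.4,0.4,0.4], "travel": [[0,0,-0.01],[0,0,-0.02],[0,0,-0.03],[0,0,-0.03],[0,0,-0.03]], "rotation": [[0,0,0],[0,0,0],[0,0,0],[0,0,0],[0,0,0]]}}

```text
time: 38.3
ee_pos: [0.5792, 0.1203, 0.1082]
eef_rot: [3.137, -0.171, -0.002]
wrist_force: [-0.3, 0.4, -1.2]
gripper_width: 0.0495
```

Run:
```python
from h import *
s,R=state();print(s["time"],s["ee_pos"],s["wrist_force"],s["gripper_width"],np.degrees(np.arctan2(R[1,0],R[0,0])))
im=snap("n5",[("side",295,120,365,210,6)])
```

```text
38.3 [0.57918054 0.12034774 0.10821832] [-0.33887329  0.40388442 -1.17326915] 0.049481284126283845 -6.244441100921271
```

View pics/n5.png

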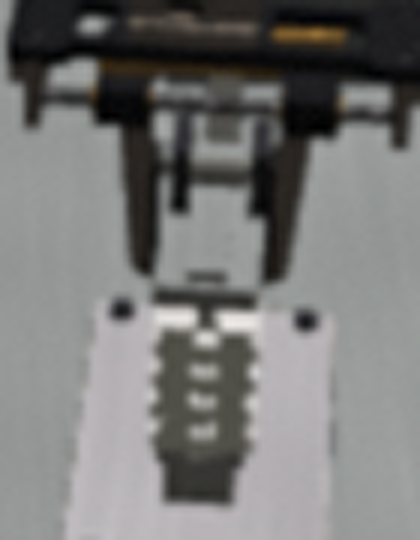

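The four-spacer stack is straight with even layers, and the plate's narrow lug sits right over the narrow notch (col 207). Lowering.

>>> {"api": "apply_moves", "payload": {"hand": [0.4,0.4,0.4,0.4,0.4,0.4,0.4,0.4,0.4], "travel": [[0.0003,0.0002,-0.002],[0.0003,0.0002,-0.004],[0.0003,0.0002,-0.006],[0.0003,0.0002,-0.008],[0.0003,0.0002,-0.0095],[0.0003,0.0002,-0.0105],[0.0003,0.0002,-0.0115],[0.0003,0.0002,-0.012],[0.0003,0.0002,-0.012]], "rotation": [[0,0,0],[0,0,0],[0,0,0],[0,0,0],[0,0,0],[0,0,0],[0,0,0],[0,0,0],[0,0,0]]}}

```text
time: 39.25
ee_pos: [0.5802, 0.1212, 0.0979]
eef_rot: [3.137, -0.169, -0.0]
wrist_force: [-3.5, -0.7, 4.1]
gripper_width: 0.0497
```

Plate fully home at 0.0979 (predicted 0.0979). Releasing, rising clear, and checking where the handle is.

>>> {"api": "apply_moves", "payload": {"hand": [1,1,1,1,1,1,1,1,1,1], "travel": [[0,0,0.001],[0,0,0.001],[0,0,0.001],[0,0,0.001],[0,0,0.001],[0,0,0.001],[0,0,0.03],[0,0,0.07],[0,-0.01,0.11],[0,-0.02,0.15]], "rotation": [[0,0,0],[0,0,0],[0,0,0],[0,0,0],[0,0,0],[0,0,0],[0,0,0],[0,0,0.1],[0,0,0.2],[0,0,0.3]]}}

```text
time: 40.25
ee_pos: [0.5799, 0.1012, 0.2482]
eef_rot: [-3.126, -0.309, 0.0]
wrist_force: [0.5, -0.5, 0.1]
gripper_width: 0.0919
```

Run:
```python
from h import *
im={n:grab_frame(n) for n in C}
for n in C: cv2.imwrite(f"pics/{n}6.png",im[n][:,:,::-1])
th=np.radians(-6.2);ex=np.array([np.cos(th),np.sin(th),0]);ey=np.array([-np.sin(th),np.cos(th),0])
o=np.array([.5802,.1205,0]);H=o+.105*ey+[0,0,.13]
h=lambda q,dx:H+.185*(-np.cos(q)*ey+np.array([0,0,np.sin(q)]))+dx*ex
for q in(1.95,1.7,1.4,1.1,.8,.5,.33): print(q,h(q,-.042).round(4))
print("pred handle ends",[proj(n,[h(1.95,-.066),h(1.95,0),h(1.95,.066)]).round(1).tolist() for n in("top","side")])
g=cv2.imread("pics/top6.png").max(2);m=cv2.inRange(g,0,45);q=np.zeros_like(m);q[100:190,110:150]=m[100:190,110:150]
c=max(cv2.findContours(q,0,1)[0],key=cv2.contourArea);print("top bar",cv2.minAreaRect(c),cv2.boundingRect(c))
print("tri initial",tri((133,144.5),(335.5,84.5)))
s,R=state();print(s["time"],s["ee_pos"],np.degrees(np.arctan2(R[1,0],R[0,0])))
```

```text
1.95 [0.5572 0.2975 0.3019]
1.7 [0.5524 0.2531 0.3135]
1.4 [0.5464 0.1982 0.3123]
1.1 [0.5407 0.146  0.2949]
0.8 [0.5359 0.1013 0.2627]
0.5 [0.5323 0.068  0.2187]
0.33 [0.5309 0.0554 0.1899]
pred handle ends [[[127.6, 175.8], [133.1, 144.2], [138.4, 113.4]], [[313.0, 82.7], [335.5, 83.9], [358.1, 85.1]]]
top bar ((129.9676513671875, 145.0652618408203), (11.101747512817383, 51.639251708984375), 7.943472385406494) (122, 119, 17, 53)
tri initial [0.59913584 0.29430103 0.29947952]
40.35 [0.58385187 0.10020535 0.25417159] 11.0404091642939
```

The predicted handle ends agree with the images to within 1 px in the initial pictures. Turning the jaws across the bar and going above handle_near.

>>> {"api": "apply_moves", "payload": {"hand": [0.6,0.6,0.6,0.6,0.6,0.6,0.6,0.6,0.6,0.6], "travel": [[0,0,0.035],[-0.005,0,0.072],[-0.01,0.02,0.075],[-0.015,0.05,0.075],[-0.0228,0.08,0.075],[-0.0228,0.11,0.075],[-0.0228,0.14,0.075],[-0.0228,0.17,0.075],[-0.0228,0.196,0.075],[-0.0228,0.196,0.075]], "rotation": [[0,0,0.14],[0,0,0.28],[0,0,0.42],[0,0,0.56],[0,0,0.7],[0,0,0.84],[0,0,0.98],[0,0,1.12],[0,0,1.27],[0,0,1.27]]}}

```text
time: 41.35
ee_pos: [0.5564, 0.3, 0.3201]
eef_rot: [-2.333, -2.102, 0.002]
wrist_force: [-0.4, -0.5, -0.4]
gripper_width: 0.055
```

Run:
```python
from h import *
s,R=state();print(s["time"],s["ee_pos"],np.degrees(np.arctan2(R[1,0],R[0,0])),R[:,2].round(3),s["gripper_width"])
im=snap("k1",[("side",280,20,400,140,5)])
```

```text
41.35 [0.55639829 0.300037   0.32013535] 84.04117348409675 [-0.002  0.    -1.   ] 0.05502333756876071
```

View pics/k1.png

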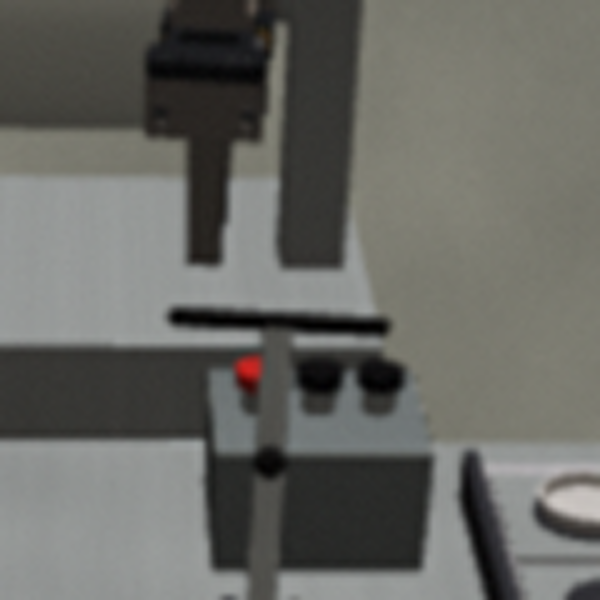

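The finger is over the near half of the bar (crop col 205, bar 170–388), clear of the arm, tips about 37 mm above it. Lowering and pinching.

>>> {"api": "apply_moves", "payload": {"hand": [0.6,0.6,0.6,0,0,0,0,0,0,0], "travel": [[0.0005,-0.001,-0.03],[0.0005,-0.001,-0.058],[0.0005,-0.001,-0.058],[0.0005,-0.001,-0.058],[0.0005,-0.001,-0.058],[0.0005,-0.001,-0.058],[0.0005,-0.001,-0.058],[0.0005,-0.001,-0.058],[0.0005,-0.001,-0.058],[0.0005,-0.001,-0.058]], "rotation": [[0,0,0],[0,0,0],[0,0,0],[0,0,0],[0,0,0],[0,0,0],[0,0,0],[0,0,0],[0,0,0],[0,0,0]]}}

```text
time: 42.4
ee_pos: [0.5581, 0.2966, 0.2643]
eef_rot: [2.339, 2.097, 0.002]
wrist_force: [-0.3, 0.6, 0.8]
gripper_width: 0.0114
```

Bar pinched (11.4 mm). Computing waypoints along the arc.

Run:
```python
from h import *
th=np.radians(-6.2);ey=np.array([-np.sin(th),np.cos(th),0])
h=lambda q:.185*(-np.cos(q)*ey+np.array([0,0,np.sin(q)]))
Q=np.linspace(1.95,.33,31)
for k in range(3): print(Q[10*k],[ (h(q)-h(Q[10*k])).round(4).tolist() for q in Q[10*k+1:10*k+11]])
```

```text
1.95 [[-0.001, -0.0093, 0.0034], [-0.002, -0.0188, 0.0064], [-0.0031, -0.0284, 0.0088], [-0.0041, -0.0382, 0.0107], [-0.0052, -0.048, 0.012], [-0.0063, -0.0579, 0.0129], [-0.0074, -0.0679, 0.0131], [-0.0085, -0.0778, 0.0129], [-0.0095, -0.0877, 0.0121], [-0.0106, -0.0975, 0.0108]]
1.41 [[-0.0011, -0.0098, -0.0019], [-0.0021, -0.0194, -0.0043], [-0.0031, -0.0289, -0.0072], [-0.0042, -0.0382, -0.0106], [-0.0051, -0.0474, -0.0145], [-0.0061, -0.0563, -0.0189], [-0.0071, -0.0649, -0.0238], [-0.008, -0.0733, -0.0292], [-0.0088, -0.0814, -0.035], [-0.0097, -0.0891, -0.0412]]
0.8699999999999999 [[-0.0008, -0.0074, -0.0066], [-0.0016, -0.0145, -0.0137], [-0.0023, -0.0211, -0.0211], [-0.003, -0.0274, -0.0289], [-0.0036, -0.0332, -0.0369], [-0.0042, -0.0386, -0.0453], [-0.0047, -0.0435, -0.054], [-0.0052, -0.048, -0.0629], [-0.0056, -0.0519, -0.0721], [-0.006, -0.0554, -0.0815]]
```

>>> {"api": "apply_moves", "payload": {"hand": [0,0,0,0,0,0,0,0,0,0], "travel": [[-0.001,-0.0093,0.0034],[-0.002,-0.0188,0.0064],[-0.0031,-0.0284,0.0088],[-0.0041,-0.0382,0.0107],[-0.0052,-0.048,0.012],[-0.0063,-0.0579,0.0129],[-0.0074,-0.0679,0.0131],[-0.0085,-0.0778,0.0129],[-0.0095,-0.0877,0.0121],[-0.0106,-0.0975,0.0108]], "rotation": [[0,0,0],[0,0,0],[0,0,0],[0,0,0],[0,0,0],[0,0,0],[0,0,0],[0,0,0],[0,0,0],[0,0,0]]}}

```text
time: 43.4
ee_pos: [0.547, 0.1978, 0.2743]
eef_rot: [-2.339, -2.097, 0.001]
wrist_force: [1.0, 1.8, 1.7]
gripper_width: 0.0109
```

Small forces, bar still in grip; continuing.

>>> {"api": "apply_moves", "payload": {"hand": [0,0,0,0,0,0,0,0,0,0], "travel": [[-0.0011,-0.0098,-0.0019],[-0.0021,-0.0194,-0.0043],[-0.0031,-0.0289,-0.0072],[-0.0042,-0.0382,-0.0106],[-0.0051,-0.0474,-0.0145],[-0.0061,-0.0563,-0.0189],[-0.0071,-0.0649,-0.0238],[-0.008,-0.0733,-0.0292],[-0.0088,-0.0814,-0.035],[-0.0097,-0.0891,-0.0412]], "rotation": [[0,0,0],[0,0,0],[0,0,0],[0,0,0],[0,0,0],[0,0,0],[0,0,0],[0,0,0],[0,0,0],[0,0,0]]}}

```text
time: 44.4
ee_pos: [0.5372, 0.109, 0.2325]
eef_rot: [-2.338, -2.097, 0.001]
wrist_force: [-2.0, 1.9, 0.0]
gripper_width: 0.011
```

>>> {"api": "apply_moves", "payload": {"hand": [0,0,0,0,0,0,0,0,0,0], "travel": [[-0.0008,-0.0074,-0.0066],[-0.0016,-0.0145,-0.0137],[-0.0023,-0.0211,-0.0211],[-0.003,-0.0274,-0.0289],[-0.0036,-0.0332,-0.0369],[-0.0042,-0.0386,-0.0453],[-0.0047,-0.0435,-0.054],[-0.0052,-0.048,-0.0629],[-0.0056,-0.0519,-0.0721],[-0.006,-0.0547,-0.0795]], "rotation": [[0,0,0],[0,0,0],[0,0,0],[0,0,0],[0,0,0],[0,0,0],[0,0,0],[0,0,0],[0,0,0],[0,0,0]]}}

```text
time: 45.4
ee_pos: [0.5313, 0.0553, 0.1526]
eef_rot: [-2.338, -2.096, -0.001]
wrist_force: [-2.3, 6.3, -1.7]
gripper_width: 0.0106
```

>>> {"api": "apply_moves", "payload": {"hand": [0,0,0,0,0], "travel": [[0,-0.0006,-0.002],[0,-0.0012,-0.004],[0,-0.0016,-0.006],[0,-0.0016,-0.006],[0,-0.0016,-0.006]], "rotation": [[0,0,0],[0,0,0],[0,0,0],[0,0,0],[0,0,0]]}}

```text
time: 45.9
ee_pos: [0.5312, 0.054, 0.1483]
eef_rot: [-2.338, -2.097, -0.0]
wrist_force: [-6.1, 4.4, 3.6]
gripper_width: 0.0109
```

Pad contact is starting (force sign flipped, angle about 0.30). Release, then rise straight up.

>>> {"api": "apply_moves", "payload": {"hand": [0.5,0.5,0.5,0.5,0.5,0.5,0.5,0.5,0.5,0.5], "travel": [[0,0,0],[0,0,0],[0,0,0],[0,0,0],[0,0,0],[0,0,0.02],[0,0,0.05],[0,0,0.09],[0,-0.03,0.12],[0,-0.07,0.13]], "rotation": [[0,0,0],[0,0,0],[0,0,0],[0,0,0],[0,0,0],[0,0,0],[0,0,0],[0,0,0],[0,0,0],[0,0,0]]}}

```text
time: 46.9
ee_pos: [0.5334, -0.0168, 0.2823]
eef_rot: [2.331, 2.097, 0.006]
wrist_force: [0.5, -0.2, -0.7]
gripper_width: 0.0461
```

>>> {"api": "apply_moves", "payload": {"hand": [0.5,0.5,0.5,0.5,0.5,0.5,0.5,0.5,0.5,0.5], "travel": [[-0.01,-0.04,0],[-0.02,-0.08,0],[-0.03,-0.12,0],[-0.04,-0.16,0],[-0.05,-0.2,0],[-0.06,-0.24,0],[-0.07,-0.28,0],[-0.07,-0.28,0],[-0.07,-0.28,0],[-0.07,-0.28,0]], "rotation": [[0,0,0],[0,0,0],[0,0,0],[0,0,0],[0,0,0],[0,0,0],[0,0,0],[0,0,0],[0,0,0],[0,0,0]]}}

```text
time: 47.9
ee_pos: [0.4619, -0.2957, 0.2779]
eef_rot: [-2.338, -2.098, -0.001]
wrist_force: [-0.2, -0.2, 0.6]
gripper_width: 0.046
```

Run:
```python
from h import *
im={n:grab_frame(n) for n in C}
for n in C: cv2.imwrite(f"pics/{n}7.png",im[n][:,:,::-1])
A=cv2.resize(im["top"][110:240,180:340],None,fx=2.4,fy=2.4,interpolation=cv2.INTER_CUBIC)
B=cv2.resize(im["side"][120:220,275:375],None,fx=4,fy=4,interpolation=cv2.INTER_CUBIC)
A=cv2.copyMakeBorder(A,0,B.shape[0]-A.shape[0],0,0,cv2.BORDER_CONSTANT)
cv2.imwrite("pics/fin.png",np.hstack([A,B])[:,:,::-1])
th=np.radians(-6.2);ex=np.array([np.cos(th),np.sin(th),0]);ey=np.array([-np.sin(th),np.cos(th),0])
H=np.array([.5802,.1205,.13])+.105*ey
for q in(.2,.28,.33,.4):
    p=[H+.185*(-np.cos(q)*ey+np.array([0,0,np.sin(q)]))+d*ex for d in(-.066,0,.066)]
    print(q,proj("side",p).round(1).tolist(),proj("top",p).round(1).tolist())
s=bot.state();print(s["time"],s["ee_pos"],s["wrist_force"])
```

```text
0.2 [[304.6, 168.5], [329.0, 170.1], [353.6, 171.6]] [[260.5, 197.3], [263.8, 170.1], [267.1, 143.5]]
0.28 [[304.8, 163.4], [329.4, 164.9], [354.0, 166.4]] [[258.1, 196.3], [261.5, 168.7], [264.8, 141.7]]
0.33 [[304.9, 160.0], [329.5, 161.5], [354.3, 163.1]] [[256.3, 195.6], [259.8, 167.8], [263.1, 140.5]]
0.4 [[305.1, 155.2], [329.8, 156.8], [354.7, 158.3]] [[253.4, 194.7], [257.0, 166.4], [260.4, 138.8]]
48.0 [ 0.4620877  -0.29547359  0.27800836] [-0.35083899  0.17141729 -0.05011316]
```

View pics/fin.png

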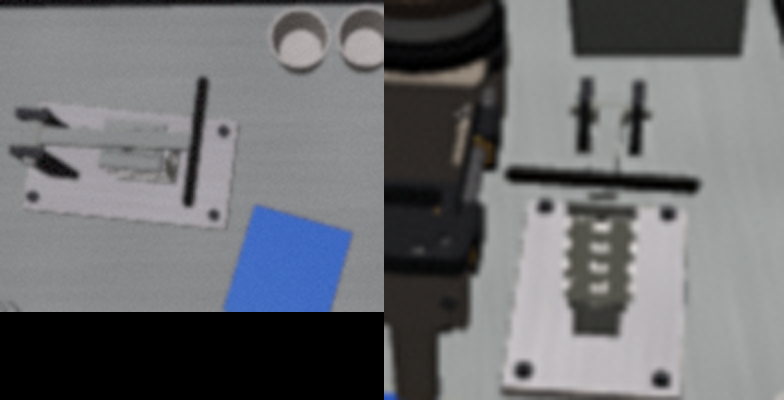

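The bar's centre is at side pixel (329.5, 165), so the joint is at about 0.28. That is where the pad should rest on plate plus 4 spacers. The stack is even, the plate sits flush, and the robot is clear. Handing in.

```bash
python3 -c "
from workcell import bot
print(bot.finish_job())"
```

```text
the job is handed in; nothing more can be done
None
```

The job is done and handed in at about 48 s of the 210 s allowed. The plate now sits on all four white spacers with the hold-down arm's pad resting on it. No verdict was reported.

**What I did:** The hold-down arm was already back at its stop. I set the plate flat on the blue board, stacked the four spacers on the pedestal, keyed the plate on top, then led the arm over by its handle and let go as the pad touched.

**Last checks:**
- **Seating:** every spacer and the plate stopped at the predicted fully home height, to within about 0.1 mm and with light contact force. The last picture shows an even stack with the plate flush on it.
- **Hold-down arm:** the handle's position puts the joint at about 0.28 rad, which is where the pad should rest with four spacers.
- **Robot:** clear of everything at hand-in, with wrist force near zero.

**What went wrong or disagreed:**
- **Fingertip height:** the fingertips were really about 20–26 mm above the reported tool point. The first grip on the plate closed above it, and the third spacer was first gripped too high. I redid both at a lower height, and nothing visibly moved.
- **Bystanders:** I did not measure them again at the end. None was touched as far as I could tell.

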